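# Put the blade box away in its tilt-out bin

### The job

Tip out the bin with the orange label as far as it goes, stand the black box with the orange band on end in it, and set it right down on the bin's floor before you let go. Then push the bin back, firmly but without ramming it, until it clicks shut with the box inside, and leave the other bin shut and everything else on the table where it is.

Things in the scene. Friction and masses are not known exactly. Their poses are not given: they have to be found in the camera images.
- housing_orange: Fixed grey housing of the bin with the orange label, 125 deep x 141 wide x 176 mm high, open at its front; it stands beside a like one with the blue label, on either side of it, on a 6 mm thick base rail. Origin: centre of its underside; x to its back, away from the robot, y to its left, z up. Front edges at x = -60 mm, pivot of the bin at x = -55, z = 16 mm. Orange label on its top
- bin_orange_pivot (a point): Pivot line of the orange-labelled bin (pale grey, 0.3 to 0.4 kg), middle of its width. Its axes are the bin's own and tilt with it: x to the back, y left, z up along the front. In them: front panel x 0 to 4 mm, 126 mm wide, 150 mm high; cheeks 136 mm high near the front, 100 mm in the rear half; back wall 100 mm high
- bin_orange_floor (a point): Centre of the orange-labelled bin's inner floor, at x = 50, z = 4 mm in the bin's axes, with the same axes. The inside is 92 mm deep (x) and 118 mm wide (y) and open at the top
- bin_orange_lip (a point): Floor centre of the finger lip, an open-topped trough along the outside of the bin's front, at x = -20, z = 117 mm in the bin's axes, same axes. Trough: 40 mm wide (x -40 to 0), 102 mm long (y), 25 mm deep; outer wall 6 mm thick; front panel rises 33 mm above its floor. Orange card on the outer wall. Shut fingers put in can pull by the outer wall and push home by the front panel
- bin_orange (a joint): Tip angle of the orange-labelled bin: 0 = home, grows as its top comes out to the robot, 0.65 rad at its stop. A sprung ball catch acts from about 0.11 to 0.01 rad: about 9 N at the lip to pull out or push in past it; pushed only up to the catch, the bin stays about 0.1 rad ajar. Empty, it falls out to the stop by itself from about 0.5 rad on
- bin_blue (a joint): Tip angle of the like bin with the blue label, home (0) at the start
- box_orange: Black polystyrene box with an orange band and top label, 60 (x) x 40 (y) x 120 mm (z), closed and rigid, 0.2 to 0.4 kg, standing on end on the table. Origin: centre of its underside, z up
- box_orange_mid (a point): Centre of the orange-banded box, 60 mm above its underside, same axes
- box_blue: The like black box with a blue band; to be left alone. Origin: centre of its underside
- tape_gun: Green plastic tape gun body lying on its side, about 200 x 120 x 55 mm. Origin: under its middle
- ruler: Rosewood ruler 300 x 34 x 6 mm lying flat, along its x. Origin: centre of its underside
- tape_roll: Roll of brown parcel tape lying flat, 104 mm across, 48 mm high. Origin: centre of its underside
Not all that is in view belongs to the job. What is shaped like the box_orange but green is not meant.

How it is judged:
By the outcome, as a careful person would: the job done as asked, in the order asked, and still so for the second after the job is handed in, with the robot touching nothing.
It also fails if it takes over 70 s, if anything falls off the work surface, if the arm or the gripper's body presses on something with over 40 N, if the wrist force passes 120 N, or if a joint passes its speed limit or range.

### The arm

A 7-joint arm with a two-finger parallel gripper is mounted at the origin on the work surface. World frame = base frame: x ahead of the robot, y to its left, z up, the work surface at z = 0. Lengths are in mm, angles in rad, forces in N, time in s.
With the tool pointing down it reaches from about 425 to 950 mm from the base axis. Payload 4.7 kg.
Tool frame: the origin (TCP) lies at the very end of the fingers, on their centre line; the grasp point (between the pads) lies 19 mm behind it; y points along the fingers, x is the direction in which the jaws open and shut, and the axes are right-handed (so a half turn about y gives the same grasp; the last joint's range is limited). The gripper opens to 87 mm and grips with 3 to 60 N. Pads are 19 mm wide; open, the fingers measure 117 mm over their backs; the gripper's body (75 mm by 190 mm) begins 51 mm behind the grasp point.
Start: joints at [1.075, 0.469, -0.049, 1.532, 0.024, 1.141, -0.082], TCP at [303.818, -602.78, 222.573] pointing down, gripper open.
Joint ranges: [-2.59, 2.59], [-0.33, 1.99], [-1.39, 1.29], [0.1, 2.45], [-1.04, 4.18], [0.21, 1.99], [-2.66, 2.66]. Speed limits (rad/s): [2.57, 2.57, 3.14, 3.14, 3.14, 3.14, 3.14].

### API

Orientations are given as a unit quaternion [w, x, y, z].
In Python, from bench import robot, optics gives the robot as it stands. The module is installed in compiled form; this text tells all that it offers.
- The arm moves only by the tool play_rows, never from a script. Its argument "steps" is a list of rows, each a list of 7 numbers: the turn, a rotation vector about the tool's x, y, z in degrees, then the shift along the tool's x, y, z in cm, then the opening, from 0 (shut) to 1 (fully open). A call has 1 to 5 rows; each row is the pose to reach, as a shift and turn from the pose commanded when the call began, along the tool's axes at that moment; what a row does not reach only later rows make up. A row lasts 1/8 s, in which the tool goes at most 62.5 mm and 10.7 degrees, less where a joint would pass 70% of its speed; a pose out of reach is approached as far as the arm can. A call with a gripper value outside its range is refused whole. The fingers move at their own pace and stop on an object; "newtons" is the grip in N (left out, the last holds). Time passes only in rows, so rows that repeat a pose let the fingers close. It gives the time, the measured TCP pose, the force and the opening at its end, in the units of the state.
- robot.get_obs(): the state, without advancing time (a new reading comes with each control period).
- optics.get_image(name): name is "scene" or "top"; returns a dict with "frame" (384x512x3 uint8, blue, green, red), "range_z" (384x512 float32, mm along the optical axis (not along the pixel's ray), 0 where there is no reading), "intrinsics" (3x3 intrinsics, pixels), "k1" (the pictures are not rectified: a ray, as slopes to the right and down, at radius r is drawn at 1 + k1 r^2 times it, then the intrinsics apply), "view" (4x4, takes a point from world to camera coordinates). Camera axes: x right, y down, z forward; pixel columns grow to the right and rows downward; lengths in mm; the calibration is good to about 2 mm. A picture is of the moment at which its call begins.
- robot.job_done(): hands the job in, once; it reports no verdict.
The state is a dict: "time": time; "q": joint angles; "dq": joint speeds; "joint_efforts": joint torques, N m; "position": TCP position; "tool_rot": TCP orientation; "wrist_force": force on the tool from outside, world axes, zero at the start; "torque": the same for the moment, N m; "gripper_width": finger opening in mm.
Only numpy, scipy, OpenCV 4.12 (cv2) and the standard library are available. Lean on these libraries where they do the work, as an engineer would, in place of code of your own. Each camera call takes 0.05 s, during which the arm holds its last target.

## Working session

There is one attempt and no reset: what is moved stays moved. The work goes in short steps, Python scripts to look and compute and a tool call to move; the robot and the scene stay as the last step left them, time stands still between calls to the robot, and variables do not carry over. Pictures are saved under pics/ and viewed, and the job is handed in when it is done.

Besides the shell and the picture viewer there is one more tool, called after "Request:" by a JSON object that holds its "fn" and its "kwargs". play_rows: Moves the arm, as the interface text tells. Its arguments: {"type":"object","properties":{"steps":{"type":"array"},"newtons":{"type":"number"}},"required":["steps"]}

```bash
mkdir -p pics
cat > look.py <<'E'
import sys,cv2,numpy as np
from bench import robot,optics
tag=sys.argv[1]
for n in sys.argv[2:]:
    d=optics.get_image(n); cv2.imwrite(f'pics/{tag}_{n}.png',d['frame'])
    np.savez(f'{tag}_{n}.npz',**d)
o=robot.get_obs()
print({k:np.round(v,3).tolist() for k,v in o.items() if k in('time','q','position','tool_rot','wrist_force','gripper_width')})
E
python3 look.py a scene top; python3 -c "
import numpy as np
for n in('scene','top'):
    d=np.load(f'a_{n}.npz');print(d['intrinsics'],d['k1'],d['view'],sep='\n')"
```

```text
{'time': 0.1, 'q': [1.075, 0.469, -0.049, 1.534, 0.024, 1.141, -0.082], 'position': [303.549, -602.322, 221.625], 'tool_rot': [0.602, -0.602, 0.371, -0.37], 'wrist_force': [0.501, 0.296, -0.279], 'gripper_width': 86.671}
[[446.95506929   0.         246.72029696]
 [  0.         446.95506929 182.82900576]
 [  0.           0.           1.        ]]
-0.134933803867278
[[-8.46457621e-01 -5.32445595e-01  3.34432377e-03  4.69838587e+02]
 [-5.05353604e-01  8.01377966e-01 -3.20017327e-01  2.77422212e+02]
 [ 1.67711749e-01 -2.72571171e-01 -9.47405787e-01  1.19646988e+03]
 [ 0.00000000e+00  0.00000000e+00  0.00000000e+00  1.00000000e+00]]
[[436.11088058   0.         261.88958502]
 [  0.         436.11088058 191.14553267]
 [  0.           0.           1.        ]]
-0.05734564893608229
[[ 5.71159352e-03 -9.99838458e-01 -1.70421544e-02  4.43685848e+01]
 [-9.99019397e-01 -4.95700220e-03 -4.39962731e-02  5.23565833e+02]
 [ 4.39046879e-02  1.72767316e-02 -9.98886326e-01  1.17264135e+03]
 [ 0.00000000e+00  0.00000000e+00  0.00000000e+00  1.00000000e+00]]
```

View pics/a_scene.png

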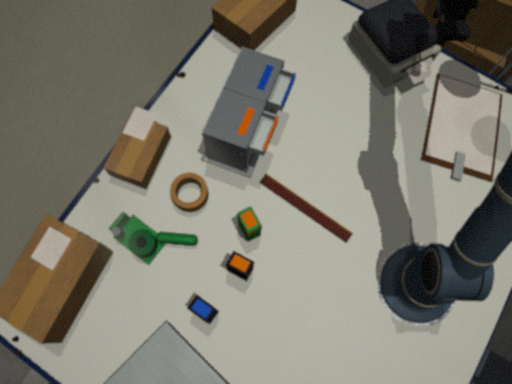

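View pics/a_top.png

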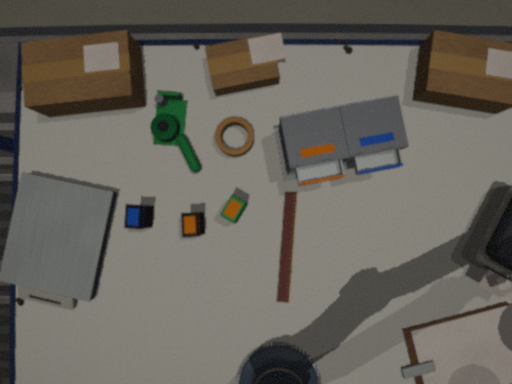

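```bash
cat > h.py <<'E'
import numpy as np,cv2
def load(tag,n): return dict(np.load(f'{tag}_{n}.npz'))
def und(d,uv):
    uv=np.asarray(uv,float).reshape(-1,1,2)
    # drawn = (1+k1 r^2)*ray : OpenCV model
    return cv2.undistortPoints(uv,d['intrinsics'],np.array([float(d['k1']),0,0,0,0])).reshape(-1,2)
def plane(d,uv,z):
    s=und(d,uv);R=d['view'][:3,:3];t=d['view'][:3,3]
    c=-R.T@t;r=np.c_[s,np.ones(len(s))]@R
    return c+r*((z-c[2])/r[:,2])[:,None]
def cloud(d):
    H,W=d['range_z'].shape
    u,v=np.meshgrid(np.arange(W),np.arange(H))
    s=und(d,np.c_[u.ravel(),v.ravel()]);z=d['range_z'].ravel()
    p=np.c_[s*z[:,None],z]-d['view'][:3,3]
    P=p@d['view'][:3,:3];P[z==0]=np.nan
    return P.reshape(H,W,3)
def blobs(d,lo,hi,amin=40):
    m=cv2.inRange(cv2.cvtColor(d['frame'],cv2.COLOR_BGR2HSV),lo,hi)
    cs,_=cv2.findContours(m,cv2.RETR_EXTERNAL,cv2.CHAIN_APPROX_NONE)
    return m,[c for c in cs if cv2.contourArea(c)>amin]
E
cat > m1.py <<'E'
from h import *
for n in('top','scene'):
    d=load('a',n);P=cloud(d)
    for name,lo,hi in(('orange',(8,180,120),(20,255,255)),('blue',(105,170,90),(125,255,255))):
        m,cs=blobs(d,lo,hi,25)
        for c in cs:
            mm=np.zeros(m.shape,np.uint8);cv2.drawContours(mm,[c],-1,1,-1)
            z=np.nanmedian(P[mm>0],0)
            r=cv2.minAreaRect(c); bp=cv2.boxPoints(r)
            W=plane(d,bp,z[2]);
            e=[(np.linalg.norm(W[(i+1)%4]-W[i]),np.degrees(np.arctan2(*(W[(i+1)%4]-W[i])[[1,0]]))) for i in(0,1)]
            print(n,name,np.round(r[0]),cv2.contourArea(c),'med',z.round(1),'ctr',plane(d,[r[0]],z[2])[0].round(1),np.round(e,1).tolist())
    f=d['frame']
    x,y=(210,215) if n=='top' else (240,245)
    cv2.imwrite(f'pics/crop_{n}.png',cv2.resize(f[y-50:y+50,x-60:x+60],None,fx=6,fy=6,interpolation=cv2.INTER_CUBIC))
    x,y=(340,140) if n=='top' else (245,110)
    cv2.imwrite(f'pics/cropb_{n}.png',cv2.resize(f[y-60:y+60,x-75:x+75],None,fx=5,fy=5,interpolation=cv2.INTER_CUBIC))
E
python3 m1.py
```

```text
top orange [189. 224.] 135.0 med [436.3 224.3 121. ] ctr [435.2 224.8 121. ] [[24.9, -89.6], [37.0, -179.4]]
top orange [232. 208.] 149.0 med [476.5 118.5 120.9] ctr [475.5 118.1 120.9] [[39.7, -29.3], [26.1, -119.4]]
top orange [317. 150.] 197.0 med [612.5 -83.5 182.7] ctr [612.4 -83.6 182.7] [[76.5, -79.4], [17.0, -169.9]]
top blue [132. 216.] 150.5 med [455.  367.5 121.2] ctr [455.1 366.5 121.2] [[27.8, -89.6], [39.7, -179.1]]
top blue [376. 139.] 184.0 med [ 639.3 -224.   182.7] ctr [ 639.8 -222.3  182.7] [[76.2, -79.6], [16.3, -170.7]]
scene orange [239. 263.] 179.0 med [436.1 222.  119.7] ctr [436.9 222.5 119.7] [[28.8, -83.8], [43.2, -174.5]]
scene orange [249. 219.] 148.0 med [476.8 115.5 120.3] ctr [476.2 115.8 120.3] [[27.5, -120.4], [40.6, 147.8]]
scene orange [270. 134.] 33.0 med [544.9 -99.4 163.8] ctr [544.6 -97.  163.8] [[100.0, -78.0], [5.9, -171.0]]
scene orange [246. 121.] 149.5 med [612.9 -84.2 182.2] ctr [612.9 -85.7 182.2] [[77.0, -78.7], [17.4, -173.5]]
scene blue [201. 308.] 203.0 med [455.5 364.3 119.5] ctr [455.8 364.7 119.5] [[30.3, -92.0], [43.8, 178.3]]
scene blue [265.  77.] 118.0 med [ 639.3 -224.9  182.7] ctr [ 639.5 -225.   182.7] [[74.8, -78.6], [16.4, -174.6]]
```

View pics/crop_top.png

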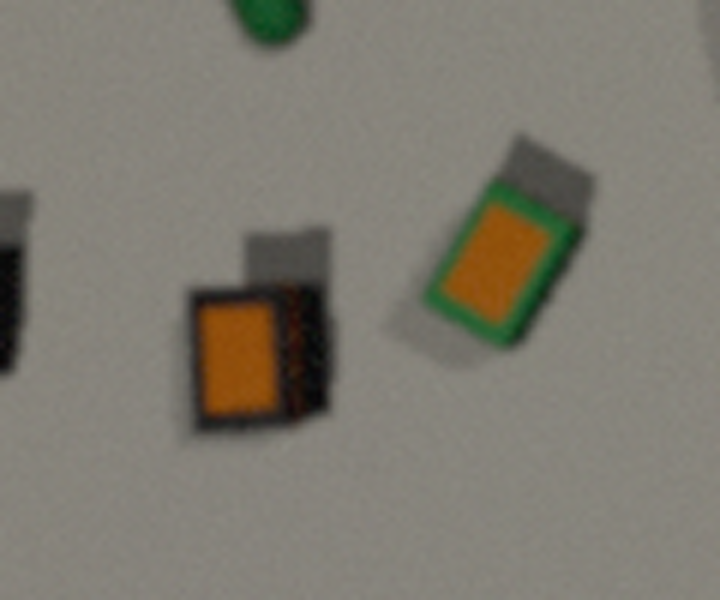

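View pics/crop_scene.png

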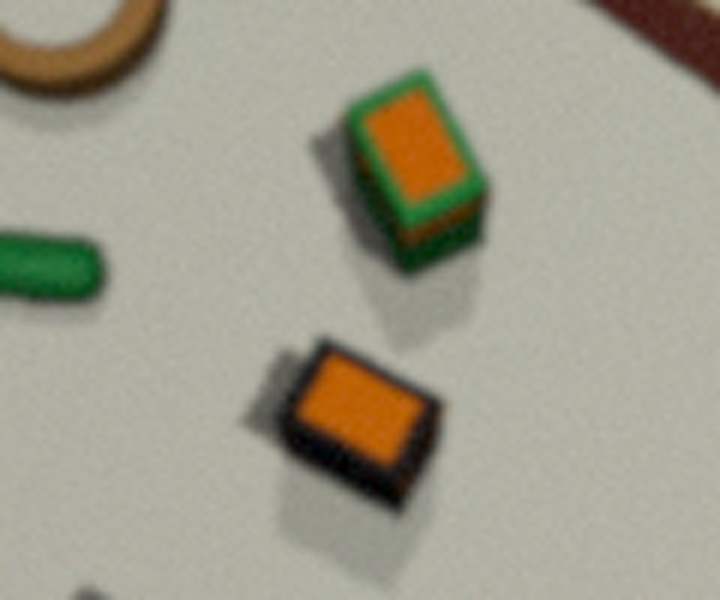

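View pics/cropb_top.png

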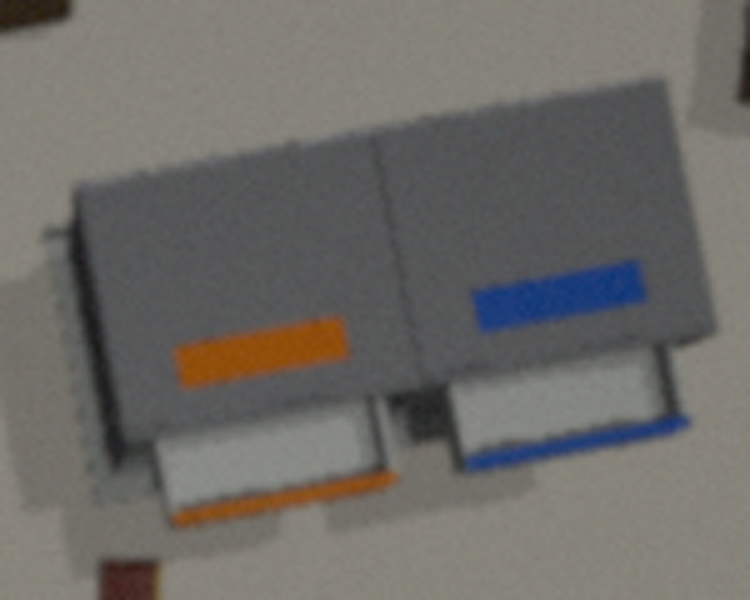

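View pics/cropb_scene.png

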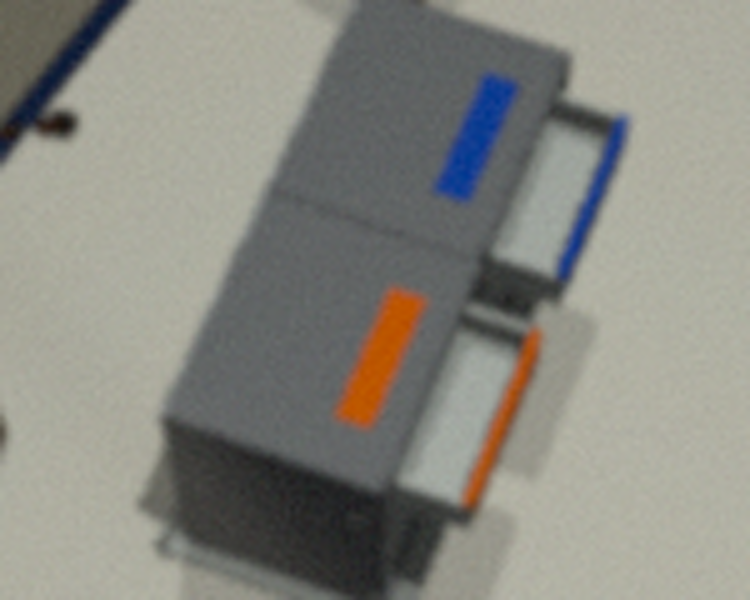

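The wanted box is the black one with the orange label: top (189,224), scene (239,263). The other candidates are green with orange at top (232,208), the decoy, and black with blue at top (132,216). The crops confirm a black body. The orange-label housing is at top (317,150), and its lip with the orange edge sits below the label.

```bash
cat > m2.py <<'E'
from h import *
for n in('top','scene'):
    d=load('a',n);P=cloud(d)
    m=(abs(P[...,2]-182)<8)&(P[...,0]>540)&(P[...,0]<800)&(P[...,1]>-330)&(P[...,1]<30)
    m=cv2.morphologyEx(m.astype(np.uint8),cv2.MORPH_OPEN,np.ones((3,3)))
    cs,_=cv2.findContours(m,0,1);c=max(cs,key=cv2.contourArea)
    W=plane(d,c.reshape(-1,2),182)[:,:2].astype(np.float32)
    r=cv2.minAreaRect(W);print(n,r,cv2.boxPoints(r).round(1).tolist(), 'z',np.nanmedian(P[...,2][m>0]))
    # black box outline: box top
    m=(abs(P[...,2]-120)<6)&(P[...,0]>390)&(P[...,0]<490)&(P[...,1]>180)&(P[...,1]<265)
    cs,_=cv2.findContours(m.astype(np.uint8),0,1);c=max(cs,key=cv2.contourArea)
    W=plane(d,c.reshape(-1,2),120)[:,:2].astype(np.float32)
    print('box',cv2.minAreaRect(W))
    # lip rim points
    for z0,z1 in((155,172),(110,132)):
        pass
    q=P[(P[...,0]>500)&(P[...,0]<600)&(P[...,1]>-160)&(P[...,1]<-20)&(P[...,2]>140)&(P[...,2]<176)]
    print('lip',len(q),np.percentile(q,[2,50,98],axis=0).round(1).tolist())
E
python3 m2.py
```

```text
top ((657.7508544921875, -146.26771545410156), (126.79515075683594, 284.4142150878906), 11.131475448608398) [[568.0999755859375, -19.0], [623.0, -298.0], [747.4000244140625, -273.6000061035156], [692.5, 5.5]] z 182.16919262639146
box ((434.66546630859375, 223.56787109375), (60.11503601074219, 39.952430725097656), 3.589125394821167)
lip 451 [[534.0, -147.6, 140.1], [557.4, -93.1, 151.4], [591.7, -36.6, 167.5]]
scene ((658.186279296875, -147.5828399658203), (127.2036361694336, 284.9665222167969), 10.578974723815918) [[569.5, -19.200000762939453], [621.7999877929688, -299.29998779296875], [746.9000244140625, -276.0], [694.5, 4.199999809265137]] z 181.846733712154
box ((436.5870056152344, 223.31228637695312), (60.18788528442383, 41.263427734375), 4.034663200378418)
lip 447 [[535.3, -150.6, 140.1], [561.8, -91.8, 154.7], [595.5, -21.2, 168.7]]
```

```bash
cat > rel.py <<'E'
import sys,numpy as np
from scipy.spatial.transform import Rotation as R
from bench import robot
H=np.array([642,-78.2,6]);YAW=0.190
Rh=R.from_euler('z',YAW)
def binR(th): return Rh*R.from_euler('y',-th)   # x->(c,0,s), z->(-s,0,c)
def binpt(p,th): return H+Rh.apply([-55,0,16])+binR(th).apply(p)
def tool(Rb,sgn=1):
    # tool y = -bz ; tool x = sgn*by
    M=Rb.as_matrix();y=-M[:,2];x=sgn*M[:,1];return R.from_matrix(np.c_[x,y,np.cross(x,y)])
def cur():
    o=robot.get_obs();w,x,y,z=o['tool_rot'];return np.array(o['position']),R.from_quat([x,y,z,w]),o
def rel(pos,Rt,quiet=False):
    p,r,o=cur()
    rv=np.degrees((r.inv()*Rt).as_rotvec());s=r.inv().apply(np.asarray(pos)-p)/10
    print('target',np.round(pos,1),'-> turn',rv.round(2),'shift cm',s.round(2), '|%.1fdeg %.1fcm|'%(np.linalg.norm(rv),np.linalg.norm(s)))
    return rv,s
def arc(th0,ths,pb,sgn=1):
    # relative rows starting from nominal tool at (pb,th0)
    r0=tool(binR(th0),sgn);p0=binpt(pb,th0)
    for t in ths:
        rt=tool(binR(t),sgn)
        print(t,np.degrees((r0.inv()*rt).as_rotvec()).round(2),(r0.inv().apply(binpt(pb,t)-p0)/10).round(2))
E
python3 - <<'E'
from rel import *; from h import *
p,r,o=cur();print('axes',r.as_matrix().round(3).tolist())
for n in('top','scene'):
    d=load('a',n);rv=cv2.Rodrigues(d['view'][:3,:3])[0]
    print(n,cv2.projectPoints(p.reshape(1,3),rv,d['view'][:3,3],d['intrinsics'],np.array([float(d['k1']),0,0,0,0]))[0])
    P=cloud(d)
    for (u,v) in ((490,240),(480,230),(500,250)) if n=='top' else((400,30),(385,20),(380,60),(410,70),(455,20)): print(u,v,P[v,u].round())
for s in(1,-1): rel(binpt([-25,0,123],0)+[0,0,110],tool(binR(0),s))
E
```

```text
axes [[0.45, -0.001, 0.893], [-0.893, 0.001, 0.45], [-0.002, -1.0, -0.0]]
top [[[547.92717732 285.91440978]]]
490 240 [ 400. -522.  117.]
480 230 [ 422. -527.   55.]
500 250 [ 378. -532.  145.]
scene [[[436.74849044  30.05441618]]]
400 30 [ 397. -607.  147.]
385 20 [ 450. -612.  150.]
380 60 [ 405. -520.   88.]
410 70 [ 312. -540.   87.]
455 20 [ 279. -555.  333.]
target [563.4 -93.3 255. ] -> turn [-1.4000e-01 -1.6414e+02 -2.0000e-02] shift cm [-33.76  -3.28  46.12] |164.1deg 57.2cm|
target [563.4 -93.3 255. ] -> turn [ 0.02 15.86 -0.1 ] shift cm [-33.76  -3.28  46.12] |15.9deg 57.2cm|
```

Request:
{"fn": "play_rows", "kwargs": {"steps": [[0, 0, 0, 0, -5, 0, 0], [0, 3, 0, -3, -8, 4, 0], [0, 6, 0, -7, -8, 9, 0], [0, 8, 0, -11, -8, 14, 0], [0, 10, 0, -15, -8, 19, 0]]}}

```text
time: 0.72
position: [404.5, -385.4, 302.3]
tool_rot: [0.567, -0.567, 0.422, -0.422]
wrist_force: [0.5, 0.3, 0.5]
gripper_width: 45.0
```

Run:
```python
from rel import *
p,r,o=cur();print(p,o['q'],o['wrist_force'])
rel(binpt([-25,0,123],0)+[0,0,90],tool(binR(0),-1))
```

```text
[ 404.52714844 -385.35480421  302.28298633] [ 0.78272436  0.22198192 -0.11714511  1.70219316  0.02731273  1.21929197
 -0.62066368] [0.4627374  0.25818849 0.52602002]
target [563.4 -93.3 235. ] -> turn [ 0.01  5.79 -0.02] shift cm [-23.41   6.73  23.61] |5.8deg 33.9cm|
```

Request:
{"fn": "play_rows", "kwargs": {"steps": [[0, 1, 0, -4, 0, 4, 0], [0, 2, 0, -8, 1, 8, 0], [0, 3.5, 0, -12.5, 3, 12.5, 0], [0, 5, 0, -16.5, 5, 16.5, 0], [0, 5.8, 0, -20.5, 6, 20.5, 0]]}}

```text
time: 1.35
position: [541.1, -130.4, 241.1]
tool_rot: [-0.545, 0.546, -0.451, 0.45]
wrist_force: [1.2, -0.9, 0.7]
gripper_width: 1.1
```

Request:
{"fn": "play_rows", "kwargs": {"steps": [[0, 0, 0, -2.5, 0.7, 2.6, 0], [0, 0, 0, -2.9, 0.7, 3.1, 0], [0, 0, 0, -2.9, 0.7, 3.1, 0]]}}

```text
time: 1.72
position: [565.9, -98.5, 235.3]
tool_rot: [-0.545, 0.546, -0.45, 0.45]
wrist_force: [0.6, -0.9, 0.4]
gripper_width: 0.4
```

```bash
python3 look.py b scene top
python3 - <<'E'
from rel import *
p,r,o=cur();print(p)
rel(binpt([-25,0,126],0)+[0,0,40],tool(binR(0),-1))
rel(binpt([-25,0,122],0),tool(binR(0),-1))
from h import *
for n,x,y in(('scene',250,110),('top',330,150)):
    d=load('b',n);f=d['frame']
    cv2.imwrite(f'pics/b2_{n}.png',cv2.resize(f[y-60:y+60,x-75:x+75],None,fx=5,fy=5,interpolation=cv2.INTER_CUBIC))
E
```

```text
{'time': 1.825, 'q': [0.331, 0.31, -0.29, 1.75, 0.1, 1.096, -1.374], 'position': [565.629, -99.717, 235.662], 'tool_rot': [-0.544, 0.545, -0.451, 0.451], 'wrist_force': [0.463, 0.434, -0.094], 'gripper_width': 0.821}
[565.62927843 -99.71732866 235.66205078]
target [563.4 -93.3 188. ] -> turn [ 0.03 -0.1   0.06] shift cm [-0.68  4.77 -0.09] |0.1deg 4.8cm|
target [563.4 -93.3 144. ] -> turn [ 0.03 -0.1   0.06] shift cm [-0.68  9.17 -0.09] |0.1deg 9.2cm|
```

View pics/b2_scene.png

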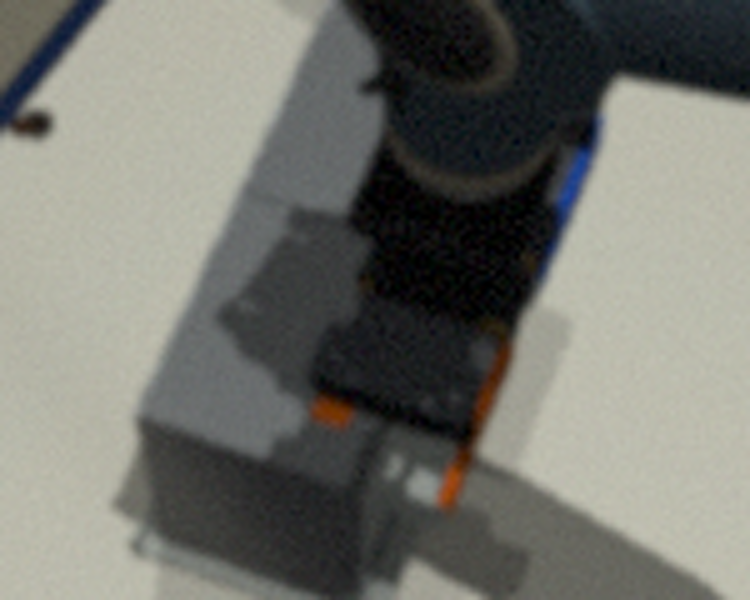

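Request:
{"fn": "play_rows", "kwargs": {"steps": [[0, 0, 0, -0.7, 2, -0.1, 0], [0, 0, 0, -0.7, 4, -0.1, 0], [0, 0, 0, -0.7, 5, -0.1, 0], [0, 0, 0, -0.7, 5, -0.1, 0]]}}

```text
time: 2.33
position: [563.4, -92.2, 185.3]
tool_rot: [-0.545, 0.545, -0.451, 0.45]
wrist_force: [-0.3, 0.6, -0.1]
gripper_width: 0.3
```

```bash
python3 look.py c scene top
python3 - <<'E'
from rel import *
rel(binpt([-25,0,122],0),tool(binR(0),-1))
from h import *
for n,x,y in(('scene',250,110),('top',330,150)):
    d=load('c',n);f=d['frame']
    cv2.imwrite(f'pics/c2_{n}.png',cv2.resize(f[y-60:y+60,x-75:x+75],None,fx=5,fy=5,interpolation=cv2.INTER_CUBIC))
E
```

```text
{'time': 2.425, 'q': [0.316, 0.353, -0.29, 1.813, 0.119, 0.991, -1.403], 'position': [564.338, -91.712, 186.305], 'tool_rot': [0.545, -0.545, 0.45, -0.451], 'wrist_force': [0.061, 0.102, 0.287], 'gripper_width': 0.39}
target [563.4 -93.3 144. ] -> turn [-0.07  0.01  0.04] shift cm [ 0.14  4.23 -0.12] |0.1deg 4.2cm|
```

The picture shows the closed gripper over the orange lip, around (480,400) in the crop. The body clears the housing roof, so I go down into the trough.

Request:
{"fn": "play_rows", "kwargs": {"steps": [[0, 0, 0, 0, 1.5, -0.1, 0], [0, 0, 0, 0.1, 2.8, -0.1, 0], [0, 0, 0, 0.1, 4.2, -0.1, 0], [0, 0, 0, 0.1, 4.2, -0.1, 0]]}}

```text
time: 2.92
position: [562.0, -92.2, 141.8]
tool_rot: [-0.545, 0.546, -0.451, 0.449]
wrist_force: [-0.3, -0.6, 0.8]
gripper_width: 0.4
```

Run:
```python
from rel import *
rel(binpt([-25,0,122],0),tool(binR(0),-1))
arc(0,[0.03,.06,.09,.12,.15,.2,.25,.3,.35,.4,.45,.5,.55,.6],[-31,0,122],-1)
```

```text
target [563.4 -93.3 144. ] -> turn [ 0.18  0.07 -0.06] shift cm [ 0.14 -0.22  0.12] |0.2deg 0.3cm|
0.03 [ 1.72  0.   -0.  ] [ 0.    0.1  -0.36]
0.06 [3.44 0.   0.  ] [ 0.    0.21 -0.73]
0.09 [5.16 0.   0.  ] [ 0.    0.33 -1.08]
0.12 [ 6.88 -0.   -0.  ] [ 0.    0.46 -1.44]
0.15 [ 8.59  0.   -0.  ] [ 0.    0.6  -1.79]
0.2 [11.46  0.   -0.  ] [ 0.    0.86 -2.36]
0.25 [14.32  0.   -0.  ] [ 0.    1.15 -2.92]
0.3 [17.19 -0.   -0.  ] [ 0.    1.46 -3.47]
0.35 [20.05 -0.    0.  ] [ 0.   1.8 -4. ]
0.4 [22.92  0.   -0.  ] [ 0.    2.17 -4.51]
0.45 [25.78 -0.   -0.  ] [ 0.    2.56 -5.  ]
0.5 [28.65 -0.    0.  ] [ 0.    2.98 -5.47]
0.55 [31.51  0.    0.  ] [ 0.    3.42 -5.92]
0.6 [34.38 -0.   -0.  ] [ 0.    3.88 -6.35]
```

Request:
{"fn": "play_rows", "kwargs": {"steps": [[0, 0, 0, 0.1, -0.2, -0.6, 0], [1.7, 0, 0, 0.1, -0.1, -1.0, 0], [3.4, 0, 0, 0.1, 0, -1.4, 0], [5.2, 0, 0, 0.1, 0.1, -1.8, 0], [6.9, 0, 0, 0.1, 0.2, -2.1, 0]]}}

```text
time: 3.55
position: [543.6, -97.1, 142.7]
tool_rot: [0.578, -0.511, 0.421, -0.477]
wrist_force: [2.5, 0.0, -1.6]
gripper_width: 0.3
```

```bash
python3 look.py d scene
python3 - <<'E'
from rel import *
from h import *
rel(binpt([-31,0,122],.15),tool(binR(.15),-1))
for n,x,y in(('scene',250,110),):
    d=load('d',n);f=d['frame']
    cv2.imwrite(f'pics/d2_{n}.png',cv2.resize(f[y-60:y+60,x-75:x+75],None,fx=5,fy=5,interpolation=cv2.INTER_CUBIC))
E
```

```text
{'time': 3.6, 'q': [0.375, 0.323, -0.306, 1.984, 0.094, 0.733, -1.357], 'position': [541.769, -97.589, 142.123], 'tool_rot': [0.577, -0.511, 0.422, -0.477], 'wrist_force': [-1.536, -0.305, -0.527], 'gripper_width': 0.56}
target [540.  -97.8 138. ] -> turn [1.6  0.04 0.03] shift cm [-0.01  0.39 -0.23] |1.6deg 0.5cm|
```

View pics/d2_scene.png

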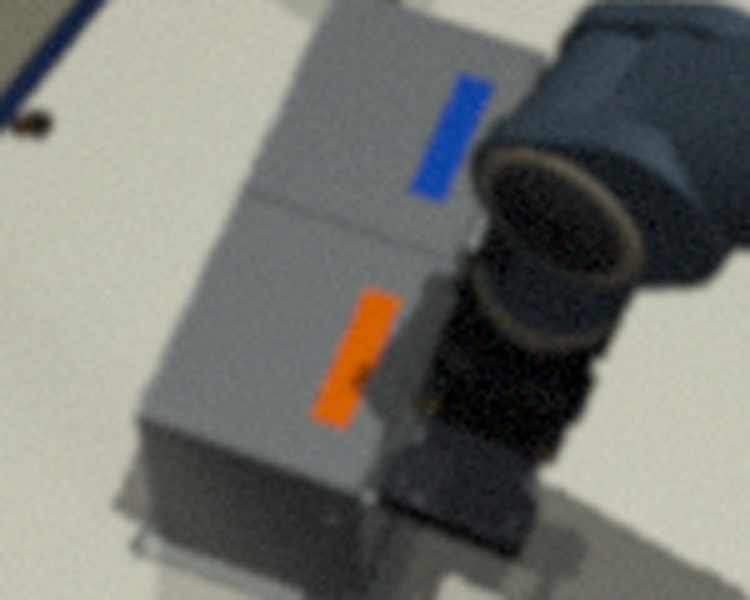

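```bash
cat >> rel.py <<'E'
def rows(seq,sgn=-1):
    # seq of (theta, tooltilt, (bx,bz))
    for th,tt,pb in seq: print(th,end=' ');rel(binpt([pb[0],0,pb[1]],th),tool(binR(tt),sgn))
E
python3 - <<'E'
from rel import *
rows([(.18,.14,(-31,124)),(.23,.16,(-31,124)),(.28,.18,(-31,124)),(.33,.2,(-31,124))])
E
```

```text
0.18 target [536.2 -98.5 138.4] -> turn [1.03 0.04 0.03] shift cm [-0.01  0.3  -0.6 ] |1.0deg 0.7cm|
0.23 target [530.6 -99.6 135.7] -> turn [2.18 0.04 0.03] shift cm [-0.01  0.5  -1.21] |2.2deg 1.3cm|
0.28 target [ 525.1 -100.7  132.6] -> turn [3.32 0.04 0.03] shift cm [-0.01  0.74 -1.8 ] |3.3deg 1.9cm|
0.33 target [ 519.7 -101.7  129.3] -> turn [4.47 0.04 0.03] shift cm [-0.01  1.   -2.38] |4.5deg 2.6cm|
```

Request:
{"fn": "play_rows", "kwargs": {"steps": [[1, 0, 0, 0, 0.2, -0.6, 0], [2.2, 0, 0, 0, 0.4, -1.2, 0], [3.3, 0, 0, 0, 0.7, -1.8, 0], [4.5, 0, 0, 0, 0.95, -2.4, 0]]}}

```text
time: 4.1
position: [519.8, -101.7, 128.9]
tool_rot: [0.597, -0.488, 0.403, -0.493]
wrist_force: [0.3, -0.2, -0.1]
gripper_width: 0.3
```

```bash
python3 look.py e scene top
python3 - <<'E'
from rel import *
from h import *
rows([(.33,.2,(-31,124)),(.38,.22,(-31,124)),(.43,.24,(-31,124)),(.48,.26,(-31,124)),(.53,.28,(-31,124))])
for n,x,y in(('scene',250,110),('top',330,150)):
    d=load('e',n);f=d['frame']
    cv2.imwrite(f'pics/e2_{n}.png',cv2.resize(f[y-60:y+60,x-75:x+75],None,fx=5,fy=5,interpolation=cv2.INTER_CUBIC))
E
```

```text
{'time': 4.2, 'q': [0.433, 0.286, -0.327, 2.092, 0.053, 0.592, -1.295], 'position': [518.307, -101.932, 128.286], 'tool_rot': [0.596, -0.489, 0.404, -0.492], 'wrist_force': [0.727, 0.259, 0.073], 'gripper_width': 0.174}
0.33 target [ 519.7 -101.7  129.3] -> turn [ 0.2  -0.   -0.03] shift cm [ 0.01 -0.07  0.16] |0.2deg 0.2cm|
0.38 target [ 514.6 -102.7  125.7] -> turn [ 1.35 -0.   -0.03] shift cm [ 0.01  0.18 -0.43] |1.3deg 0.5cm|
0.43 target [ 509.6 -103.7  121.8] -> turn [ 2.49 -0.   -0.03] shift cm [ 0.01  0.46 -1.  ] |2.5deg 1.1cm|
0.48 target [ 504.8 -104.6  117.7] -> turn [ 3.64 -0.   -0.03] shift cm [ 0.01  0.77 -1.56] |3.6deg 1.7cm|
0.53 target [ 500.2 -105.5  113.3] -> turn [ 4.78 -0.   -0.03] shift cm [ 0.01  1.11 -2.11] |4.8deg 2.4cm|
```

View pics/e2_scene.png

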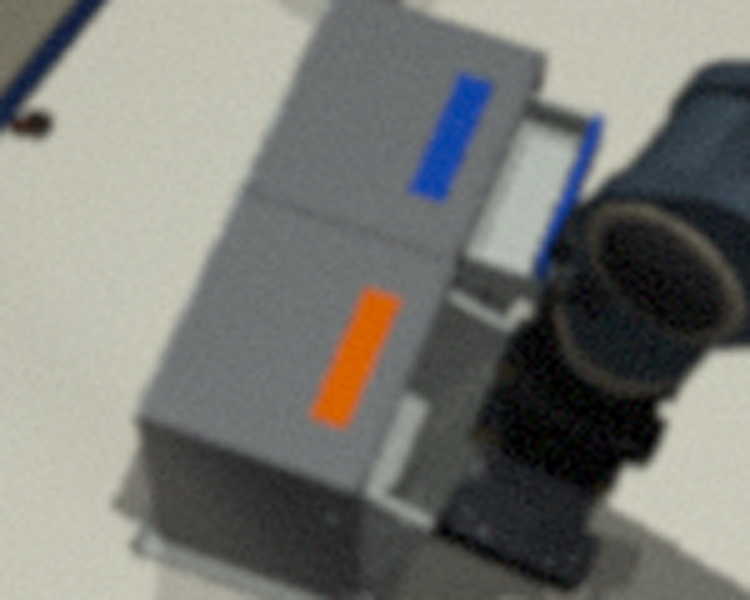

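View pics/e2_top.png

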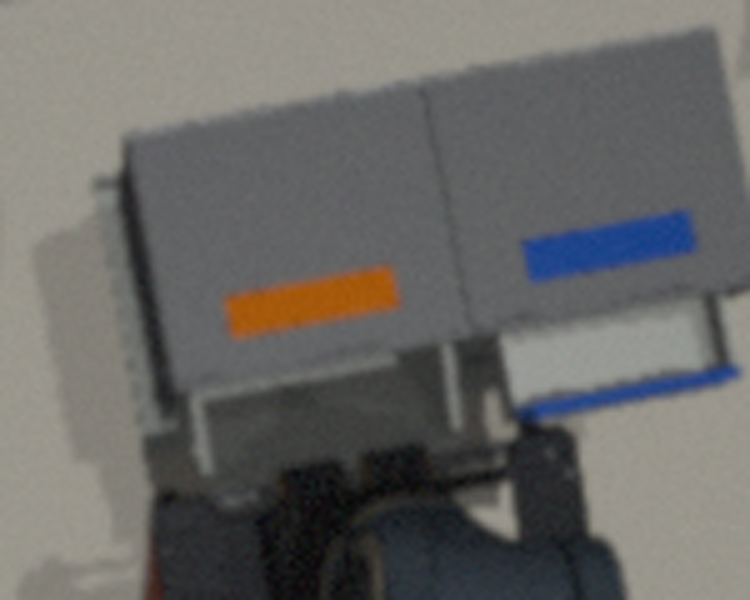

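The bin is coming out: its interior shows at crop (330,410). The blue bin is still shut, so I carry on.

Request:
{"fn": "play_rows", "kwargs": {"steps": [[1.3, 0, 0, 0, 0.1, -0.5, 0], [2.5, 0, 0, 0, 0.4, -1.1, 0], [3.6, 0, 0, 0, 0.7, -1.7, 0], [4.8, 0, 0, 0, 1.0, -2.3, 0]]}}

```text
time: 4.7
position: [500.0, -105.4, 114.8]
tool_rot: [0.617, -0.463, 0.382, -0.509]
wrist_force: [-0.1, 0.3, -0.1]
gripper_width: 0.6
```

```bash
python3 look.py f scene top
python3 - <<'E'
from rel import *
from h import *
rows([(.58,.28,(-28,126)),(.62,.28,(-28,126))])
for n,x,y in(('scene',250,110),('top',330,150)):
    d=load('f',n);f=d['frame']
    cv2.imwrite(f'pics/f2_{n}.png',cv2.resize(f[y-60:y+60,x-75:x+75],None,fx=5,fy=5,interpolation=cv2.INTER_CUBIC))
E
```

```text
{'time': 4.8, 'q': [0.509, 0.262, -0.365, 2.195, -0.012, 0.438, -1.203], 'position': [498.5, -105.679, 114.057], 'tool_rot': [0.616, -0.463, 0.383, -0.509], 'wrist_force': [-0.936, 1.17, -0.276], 'gripper_width': 0.774}
0.58 target [ 497.2 -106.1  112. ] -> turn [-0.05  0.   -0.04] shift cm [ 0.01  0.16 -0.19] |0.1deg 0.2cm|
0.62 target [ 493.7 -106.7  108.3] -> turn [-0.05  0.   -0.04] shift cm [ 0.01  0.42 -0.63] |0.1deg 0.8cm|
```

View pics/f2_scene.png

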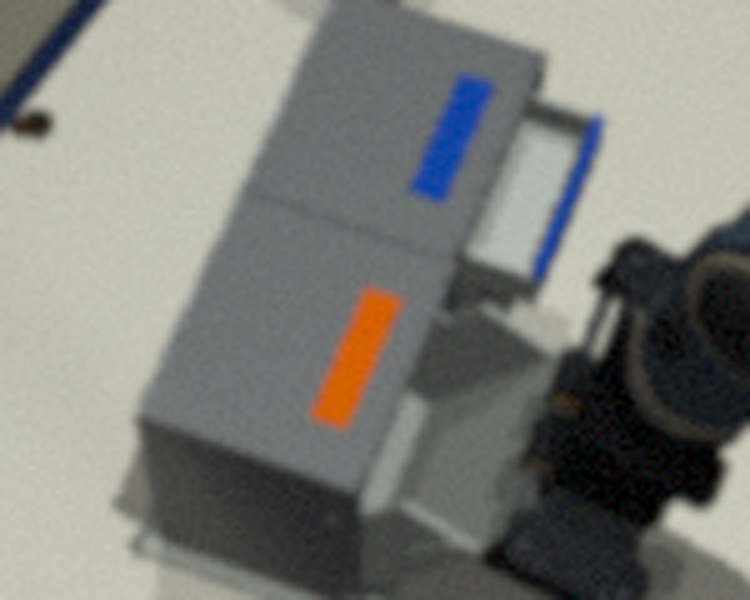

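Request:
{"fn": "play_rows", "kwargs": {"steps": [[0, 0, 0, 0, 0.2, -0.2, 0], [0, 0, 0, 0, 0.35, -0.6, 0], [0, 0, 0, 0, 0.35, -0.6, 0]]}}

```text
time: 5.18
position: [495.4, -106.3, 109.7]
tool_rot: [0.617, -0.463, 0.382, -0.509]
wrist_force: [-0.0, 0.3, 0.9]
gripper_width: 0.4
```

Request:
{"fn": "play_rows", "kwargs": {"steps": [[0, 0, 0, 0, -1.5, -0.5, 0], [0, 0, 0, 0, -3.5, -1.3, 0], [0, 0, 0, 0, -6, -2.2, 0], [0, 0, 0, 0, -10, -2.2, 0], [-5, 0, 0, 0, -14, -2.2, 0]]}}

```text
time: 5.8
position: [433.7, -118.2, 239.5]
tool_rot: [0.595, -0.49, 0.405, -0.492]
wrist_force: [1.0, 0.1, -0.4]
gripper_width: 0.8
```

```bash
python3 look.py g scene top
python3 - <<'E'
from rel import *
from h import *
for n,x,y in(('scene',250,110),('top',330,150)):
    d=load('g',n);f=d['frame']
    cv2.imwrite(f'pics/g2_{n}.png',cv2.resize(f[y-60:y+60,x-75:x+75],None,fx=5,fy=5,interpolation=cv2.INTER_CUBIC))
E
```

```text
{'time': 5.9, 'q': [0.636, 0.011, -0.411, 2.099, -0.096, 0.844, -1.096], 'position': [439.699, -118.467, 244.041], 'tool_rot': [0.597, -0.488, 0.4, -0.495], 'wrist_force': [0.516, -0.653, 0.796], 'gripper_width': 0.195}
```

View pics/g2_scene.png

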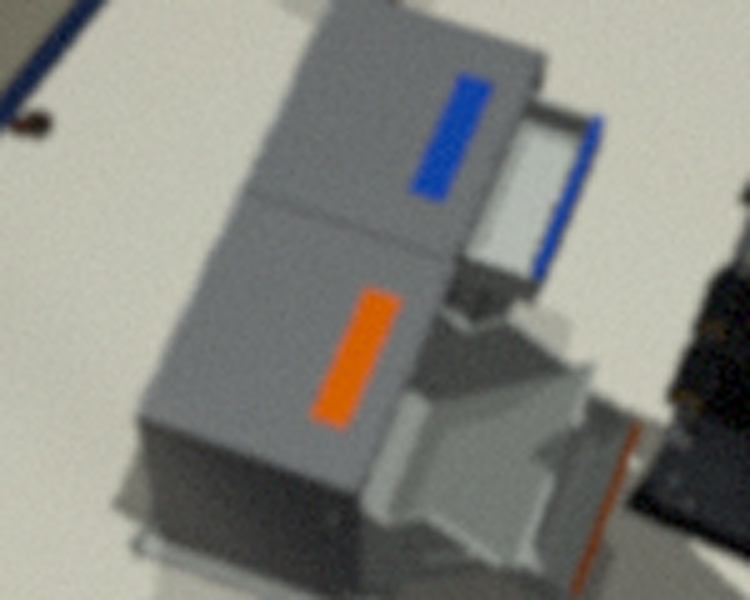

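View pics/g2_top.png

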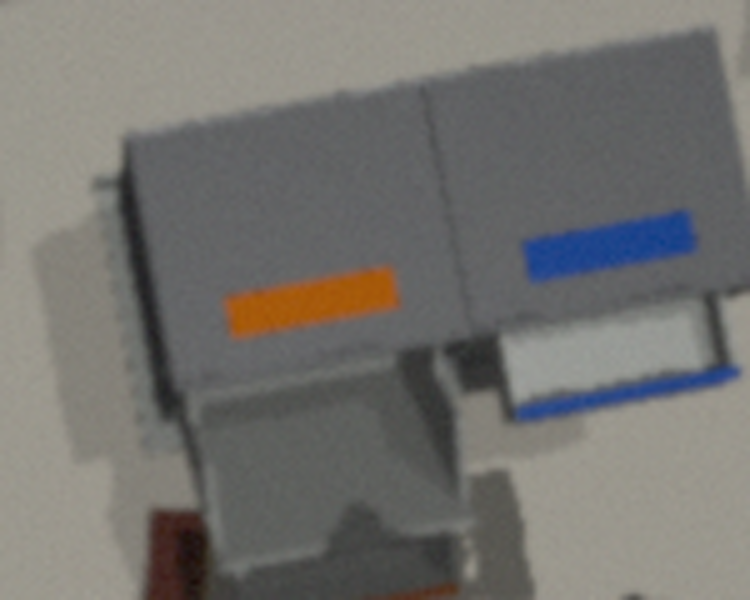

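```bash
cat > binang.py <<'E'
import sys
from h import *; from rel import H,Rh
tag=sys.argv[1]
for n in('scene','top'):
    d=load(tag,n);P=cloud(d);q=Rh.inv().apply((P.reshape(-1,3)-H)).reshape(P.shape)
    # bin panel inner face candidates in housing frame
    ok=(q[...,0]>-160)&(q[...,0]<-66)&(abs(q[...,1])<50)&(q[...,2]>25)&(q[...,2]<150)
    Q=q[ok]
    for th in(.45,.5,.55,.6,.65,.7):
        c,s=np.cos(th),np.sin(th);bx=(Q[:,0]+55)*c+(Q[:,2]-16)*s;bz=-(Q[:,0]+55)*s+(Q[:,2]-16)*c
        k=(abs(bx-4)<4)&(bz>15)&(bz<148);print(n,th,k.sum(),len(Q),end=' ')
        if k.sum()>20:
            a=np.polyfit(Q[k,2],Q[k,0],1);print('fit angle',np.arctan(-a[0]).round(3),'offset',np.median(bx[k]).round(1),'ymed',np.median(Q[k,1]).round(1),'bzmax',bz[k].max().round(0))
        else: print()
    # orange card
E
python3 binang.py g
python3 - <<'E'
from rel import *
B=R.from_euler('z',.065)*R.from_euler('y',.25)
T=tool(B,-1);G=np.array([435.7,223.4,100]);ty=T.apply([0,1,0])
rel(G+19*ty-180*ty,T)
rel(G+19*ty-120*ty,T)
E
```

```text
scene 0.45 6 912 
scene 0.5 23 912 fit angle 0.474 offset 1.0 ymed -13.3 bzmax 43.0
scene 0.55 90 912 fit angle 0.59 offset 1.1 ymed -17.7 bzmax 72.0
scene 0.6 320 912 fit angle 0.628 offset 1.4 ymed -11.1 bzmax 148.0
scene 0.65 665 912 fit angle 0.648 offset 4.6 ymed -6.9 bzmax 148.0
scene 0.7 182 912 fit angle 0.675 offset 6.8 ymed -11.0 bzmax 148.0
top 0.45 0 1416 
top 0.5 21 1416 fit angle 0.475 offset 0.6 ymed -10.8 bzmax 48.0
top 0.55 108 1416 fit angle 0.57 offset 0.7 ymed -1.4 bzmax 69.0
top 0.6 399 1416 fit angle 0.618 offset 1.2 ymed -1.7 bzmax 124.0
top 0.65 1117 1416 fit angle 0.648 offset 3.5 ymed -0.1 bzmax 148.0
top 0.7 551 1416 fit angle 0.667 offset 6.2 ymed -0.4 bzmax 148.0
target [475.4 226.  256. ] -> turn [-26.03   7.28   0.53] shift cm [-33.13   0.66  10.13] |27.0deg 34.7cm|
target [460.6 225.  197.9] -> turn [-26.03   7.28   0.53] shift cm [-33.35   6.06   7.51] |27.0deg 34.7cm|
```

The bin panel fits 0.648 rad in both views, so the bin is at its stop and my housing pose holds. Next, the box.

Request:
{"fn": "play_rows", "kwargs": {"steps": [[-4, 1, 0, -6, 0, 1, 0.75], [-9, 2, 0.1, -12, 0, 3, 0.75], [-14, 4, 0.3, -18, 0.2, 5, 0.75], [-19, 5.5, 0.4, -24, 0.4, 7, 0.75], [-24, 6.7, 0.5, -30, 0.6, 9, 0.75]]}}

```text
time: 6.52
position: [466.9, 192.3, 250.2]
tool_rot: [-0.458, 0.572, -0.534, 0.422]
wrist_force: [1.4, -0.2, -0.1]
gripper_width: 42.5
```

Run:
```python
from rel import *
B=R.from_euler('z',.065)*R.from_euler('y',.25)
T=tool(B,-1);G=np.array([435.7,223.4,100]);ty=T.apply([0,1,0])
print(cur()[2]['q'].round(2),cur()[2]['gripper_width'])
rel(G+19*ty-110*ty,T)
```

```text
[ 0.11  0.36 -0.68  1.73  0.12  1.33 -2.1 ] 42.46479293495116
target [458.2 224.9 188.2] -> turn [-1.38  0.58 -0.26] shift cm [-3.27  6.21  0.78] |1.5deg 7.1cm|
```

Request:
{"fn": "play_rows", "kwargs": {"steps": [[-1, 0.4, -0.2, -2.5, 1, 0.5, 0.75], [-1.4, 0.6, -0.3, -3.3, 3, 0.8, 0.75], [-1.4, 0.6, -0.3, -3.3, 5, 0.8, 0.75], [-1.4, 0.6, -0.3, -3.3, 5, 0.8, 0.75]]}}

```text
time: 7.02
position: [459.5, 221.4, 197.6]
tool_rot: [-0.446, 0.578, -0.54, 0.42]
wrist_force: [-0.5, -0.2, 0.9]
gripper_width: 65.2
```

```bash
python3 look.py i scene top
python3 - <<'E'
from rel import *
from h import *
B=R.from_euler('z',.065)*R.from_euler('y',.25)
T=tool(B,-1);G=np.array([435.7,223.4,100]);ty=T.apply([0,1,0])
print(cur()[2]['q'].round(2),cur()[2]['gripper_width'])
rel(G+19*ty,T)
for n,x,y in(('scene',240,250),('top',200,215)):
    d=load('i',n);f=d['frame']
    cv2.imwrite(f'pics/i2_{n}.png',cv2.resize(f[y-60:y+60,x-75:x+75],None,fx=5,fy=5,interpolation=cv2.INTER_CUBIC))
E
```

```text
{'time': 7.125, 'q': [0.039, 0.436, -0.677, 1.762, 0.146, 1.251, -2.188], 'position': [461.213, 222.473, 199.525], 'tool_rot': [-0.448, 0.576, -0.54, 0.42], 'wrist_force': [0.922, 0.706, 0.807], 'gripper_width': 65.014}
[ 0.04  0.44 -0.68  1.76  0.15  1.25 -2.19] 65.01360001991046
target [431.  223.1  81.6] -> turn [-0.09 -0.06  0.06] shift cm [-0.27 12.17 -0.02] |0.1deg 12.2cm|
```

View pics/i2_scene.png

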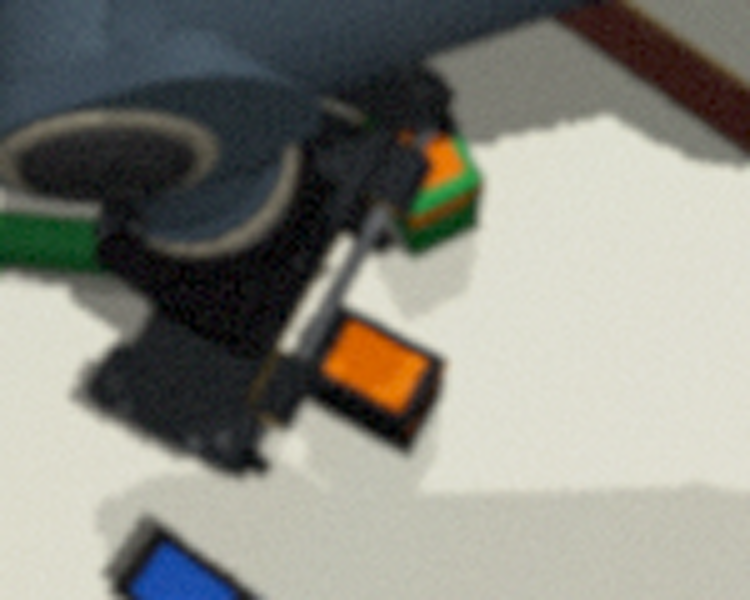

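View pics/i2_top.png

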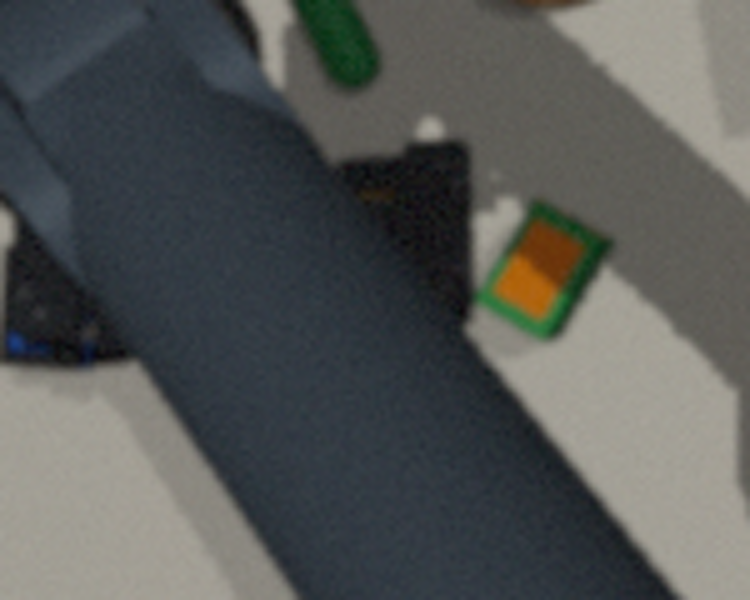

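The scene view shows the fingers straddling the black box at crop (380,365). Green and blue boxes are clear. Descending along the tool axis.

Request:
{"fn": "play_rows", "kwargs": {"steps": [[0, 0, 0, -0.3, 3, 0, 0.75], [0, 0, 0, -0.3, 6, 0, 0.75], [0, 0, 0, -0.3, 9, 0, 0.75], [0, 0, 0, -0.3, 11.5, 0, 0.75], [0, 0, 0, -0.3, 12.1, 0, 0.75]]}}

```text
time: 7.75
position: [430.9, 223.8, 81.8]
tool_rot: [-0.447, 0.577, -0.54, 0.42]
wrist_force: [-0.3, -0.1, 0.8]
gripper_width: 65.5
```

Request:
{"fn": "play_rows", "kwargs": {"steps": [[0, 0, 0, 0, 0, 0, 0.6], [0, 0, 0, 0, 0, 0, 0.2], [0, 0, 0, 0, 0, 0, 0.2], [0, 0, 0, 0, 0, 0, 0.2], [0, 0, 0, 0, 0, 0, 0.2]], "newtons": 35}}

```text
time: 8.38
position: [431.8, 224.8, 82.7]
tool_rot: [-0.448, 0.576, -0.539, 0.42]
wrist_force: [-0.1, -1.7, 5.1]
gripper_width: 39.9
```

Run:
```python
from rel import *
B=R.from_euler('z',.065)*R.from_euler('y',.25)
T=tool(B,-1);G=np.array([435.7,223.4,100]);ty=T.apply([0,1,0])
print({k:np.round(v,2) for k,v in cur()[2].items()})
rel(G+19*ty,T)
```

```text
{'time': np.float64(8.38), 'q': array([-0.01,  0.54, -0.64,  1.92,  0.22,  1.  , -2.26]), 'dq': array([-0.,  0.,  0.,  0., -0., -0.,  0.]), 'joint_efforts': array([ -0.63, -40.67,  -7.07, -15.21,  -0.52,   0.21,   0.  ]), 'position': array([431.81, 224.78,  82.68]), 'tool_rot': array([-0.45,  0.58, -0.54,  0.42]), 'wrist_force': array([-0.12, -1.74,  5.09]), 'torque': array([-0.21, -0.17,  0.09]), 'gripper_width': np.float64(39.89)}
target [431.  223.1  81.6] -> turn [-0.14  0.03  0.04] shift cm [ 0.16  0.13 -0.06] |0.2deg 0.2cm|
```

```bash
cat > place.py <<'E'
from rel import *
PHI=.25; TH=.65
def place(off,bx=40,zg=105.1,th=TH):
    T=tool(binR(th-PHI),-1); return binpt([bx,0,zg+off],th)+19*T.apply([0,1,0]),T
E
python3 - <<'E'
from place import *
p,r,o=cur()
rel(p+[0,0,170],r); 
for off in(190,150): rel(*place(off))
E
```

```text
target [431.8 224.8 252.7] -> turn [0. 0. 0.] shift cm [ 1.000e-02 -1.648e+01 -4.160e+00] |0.0deg 17.0cm|
target [ 451.1 -114.9  263.6] -> turn [37.05 -7.22  0.58] shift cm [ 34.03 -17.45  -4.72] |37.8deg 38.5cm|
target [ 474.9 -110.3  231.8] -> turn [37.05 -7.22  0.58] shift cm [ 33.73 -14.95  -1.61] |37.8deg 36.9cm|
```

Request:
{"fn": "play_rows", "kwargs": {"steps": [[0, 0, 0, 0, -1.5, -0.4, 0.2], [0, 0, 0, 0, -4, -1, 0.2], [0, 0, 0, 0, -8, -2, 0.2], [0, 0, 0, 0, -12, -3, 0.2], [0, 0, 0, 0, -15.5, -3.9, 0.2]]}}

```text
time: 9.0
position: [431.0, 225.0, 243.7]
tool_rot: [-0.448, 0.576, -0.539, 0.42]
wrist_force: [-0.2, -0.7, -2.5]
gripper_width: 39.8
```

```bash
python3 look.py j scene
python3 - <<'E'
from place import *
from h import *
for off in(190,): rel(*place(off))
d=load('j','scene');f=d['frame'];x,y=220,240
cv2.imwrite(f'pics/j2_scene.png',cv2.resize(f[y-60:y+60,x-75:x+75],None,fx=5,fy=5,interpolation=cv2.INTER_CUBIC))
E
```

```text
{'time': 9.05, 'q': [0.06, 0.346, -0.712, 1.765, 0.093, 1.316, -2.182], 'position': [432.896, 226.633, 248.024], 'tool_rot': [-0.451, 0.574, -0.538, 0.421], 'wrist_force': [0.815, 0.727, 0.578], 'gripper_width': 39.966}
target [ 451.1 -114.9  263.6] -> turn [36.69 -7.19  0.44] shift cm [34.2  -1.48 -0.82] |37.4deg 34.2cm|
```

View pics/j2_scene.png

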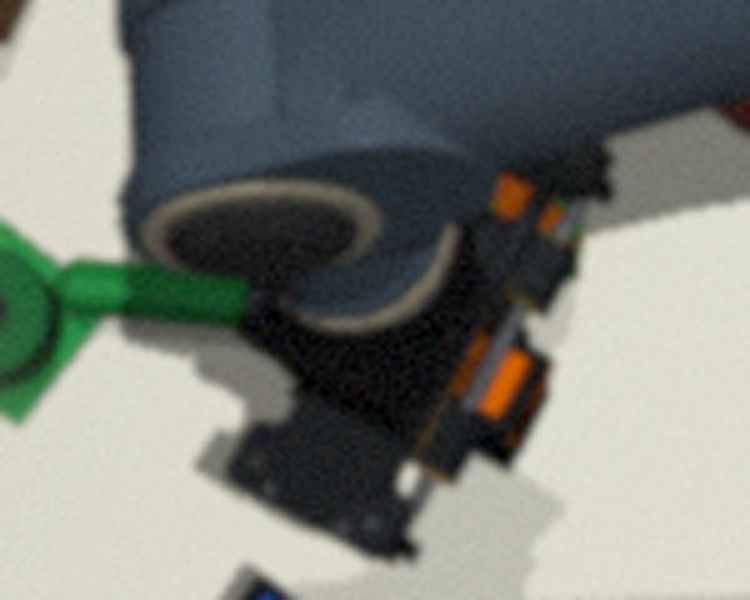

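The box is lifted and held at crop (505,385).

Request:
{"fn": "play_rows", "kwargs": {"steps": [[3, 0, 0, 3, -0.3, 0, 0.2], [7, -1, 0, 7.5, -0.6, -0.2, 0.2], [12, -2, 0.1, 12.5, -1, -0.4, 0.2], [17, -3, 0.2, 17.5, -1.2, -0.6, 0.2], [22, -4, 0.2, 22, -1.5, -0.8, 0.2]]}}

```text
time: 9.68
position: [440.8, 3.5, 258.2]
tool_rot: [0.569, -0.493, 0.434, -0.494]
wrist_force: [0.2, 0.4, -2.8]
gripper_width: 40.1
```

Request:
{"fn": "play_rows", "kwargs": {"steps": [[4, -1, 0, 4, 0, 0, 0.2], [8, -2, 0, 7, 0, 0, 0.2], [12, -2.5, 0, 9.5, 0.5, 0, 0.2], [12, -2.5, 0, 9.5, 0.5, 0, 0.2]]}}

```text
time: 10.18
position: [452.8, -90.5, 251.3]
tool_rot: [0.625, -0.442, 0.37, -0.526]
wrist_force: [0.3, 0.6, -2.8]
gripper_width: 39.6
```

```bash
python3 look.py k scene top
python3 - <<'E'
from place import *
from h import *
for off in(190,150): rel(*place(off))
for n,x,y in(('scene',270,140),('top',310,170)):
    d=load('k',n);f=d['frame']
    cv2.imwrite(f'pics/k2_{n}.png',cv2.resize(f[y-60:y+60,x-75:x+75],None,fx=5,fy=5,interpolation=cv2.INTER_CUBIC))
E
```

```text
{'time': 10.275, 'q': [0.638, -0.046, -0.436, 2.159, -0.217, 0.713, -1.051], 'position': [454.732, -88.176, 252.524], 'tool_rot': [0.627, -0.442, 0.369, -0.525], 'wrist_force': [0.393, 0.17, -2.046], 'gripper_width': 39.93}
target [ 451.1 -114.9  263.6] -> turn [ 3.24 -0.59  0.4 ] shift cm [ 2.57 -1.32 -0.41] |3.3deg 2.9cm|
target [ 474.9 -110.3  231.8] -> turn [ 3.24 -0.59  0.4 ] shift cm [2.53 2.5  0.8 ] |3.3deg 3.6cm|
```

View pics/k2_scene.png

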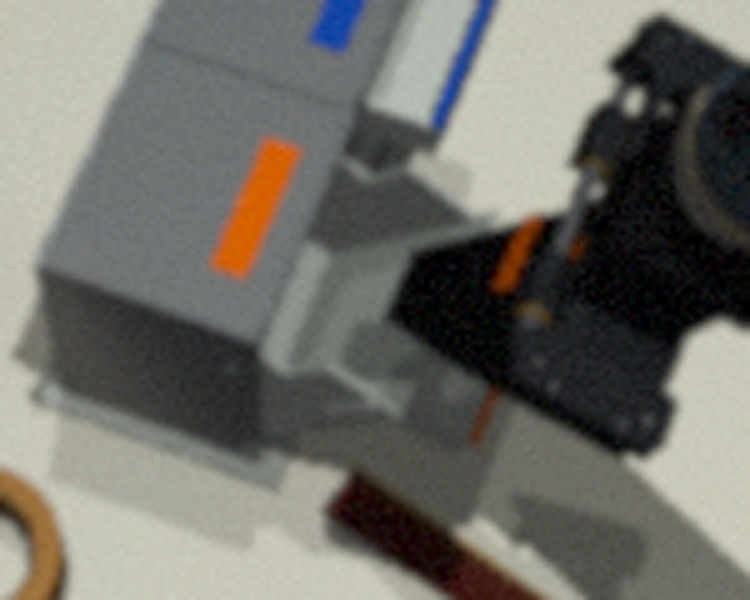

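View pics/k2_top.png

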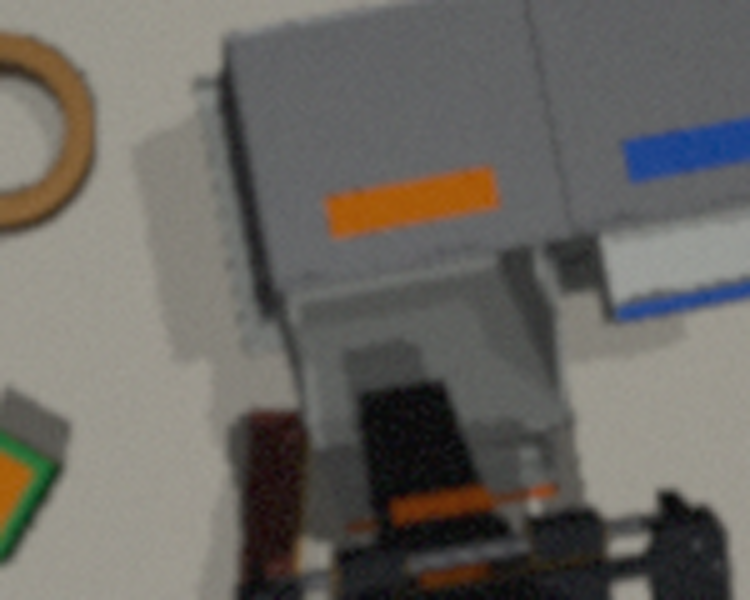

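Request:
{"fn": "play_rows", "kwargs": {"steps": [[1.5, -0.3, 0.2, 1.2, 0, 0, 0.2], [3.2, -0.6, 0.4, 2.5, 1.2, 0.4, 0.2], [3.2, -0.6, 0.4, 2.5, 2, 0.7, 0.2], [3.2, -0.6, 0.4, 2.5, 2, 0.7, 0.2]]}}

```text
time: 10.78
position: [473.2, -109.5, 236.1]
tool_rot: [0.643, -0.426, 0.352, -0.53]
wrist_force: [0.5, 0.6, -3.7]
gripper_width: 40.0
```

```bash
cat > boxchk.py <<'E'
import sys
from place import *; from h import *
tag=sys.argv[1]
# box frame predicted from tool: box z axis tilt = tool tilt + PHI; report points in bin frame
for n in('scene','top'):
    d=load(tag,n);P=cloud(d);B=binR(TH);Q=B.inv().apply(P.reshape(-1,3)-binpt([0,0,0],TH)).reshape(P.shape)
    hsv=cv2.cvtColor(d['frame'],cv2.COLOR_BGR2HSV)
    dark=(hsv[...,2]<45)
    off=float(sys.argv[2])
    ok=dark&(abs(Q[...,1])<30)&(Q[...,2]>off+10)&(Q[...,2]<off+75)&(Q[...,0]>0)&(Q[...,0]<110)
    q=Q[ok]
    print(n,len(q))
    if len(q)>20:
        for lo in range(int(off),int(off)+80,12):
            k=(q[:,2]>lo)&(q[:,2]<lo+12)
            if k.sum()>4: print('  z',lo,'xmax',np.percentile(q[k,0],90).round(1),'xmed',np.median(q[k,0]).round(1),'y',np.percentile(q[k,1],[5,95]).round(1),k.sum())
E
python3 look.py l scene top; python3 boxchk.py l 150;python3 - <<'E'
from place import *
from h import *
for off in(150,50,0): rel(*place(off))
for n,x,y in(('scene',270,140),('top',310,170)):
    d=load('l',n);f=d['frame']
    cv2.imwrite(f'pics/l2_{n}.png',cv2.resize(f[y-60:y+60,x-75:x+75],None,fx=5,fy=5,interpolation=cv2.INTER_CUBIC))
E
```

```text
{'time': 10.875, 'q': [0.654, 0.002, -0.4, 2.173, -0.291, 0.621, -0.917], 'position': [473.22, -110.101, 236.729], 'tool_rot': [0.643, -0.426, 0.351, -0.531], 'wrist_force': [0.312, 0.204, -2.838], 'gripper_width': 39.609}
scene 393
  z 162 xmax 71.0 xmed 58.3 y [-15.4  19.8] 70
  z 174 xmax 71.6 xmed 63.8 y [-12.8  20.4] 78
  z 186 xmax 71.6 xmed 61.3 y [-12.7  20.5] 72
  z 198 xmax 71.5 xmed 65.5 y [-11.5  20.8] 72
  z 210 xmax 71.0 xmed 68.1 y [-10.3  20.6] 77
  z 222 xmax 71.0 xmed 61.9 y [-11.7  20.6] 20
top 339
  z 162 xmax 71.6 xmed 70.0 y [-13.5  21.7] 49
  z 174 xmax 71.6 xmed 70.1 y [-13.3  22.8] 67
  z 186 xmax 71.1 xmed 69.6 y [-14.6  22.9] 72
  z 198 xmax 71.3 xmed 69.8 y [-14.4  22.9] 66
  z 210 xmax 71.2 xmed 70.0 y [-13.4  23. ] 68
  z 222 xmax 72.0 xmed 70.4 y [-14.  23.] 14
target [ 474.9 -110.3  231.8] -> turn [-0.04  0.1  -0.01] shift cm [ 0.05  0.52 -0.04] |0.1deg 0.5cm|
target [534.4 -98.9 152.2] -> turn [-0.04  0.1  -0.01] shift cm [ 0.06 10.21  2.42] |0.1deg 10.5cm|
target [564.1 -93.2 112.4] -> turn [-0.04  0.1  -0.01] shift cm [ 0.06 15.05  3.66] |0.1deg 15.5cm|
```

View pics/l2_scene.png

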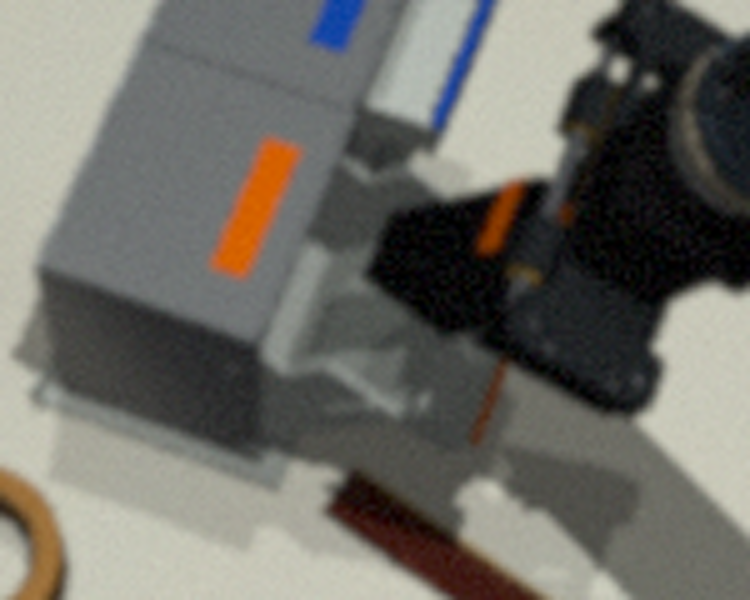

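Depth shows the box's back face at bin x≈70 at every height, so it is parallel to the bin and well centred. Descending along the bin axis.

Request:
{"fn": "play_rows", "kwargs": {"steps": [[0, 0, 0, 0, 2, 0.35, 0.2], [0, 0, 0, 0, 4.5, 0.95, 0.2], [0, 0, 0, 0, 7, 1.6, 0.2], [0, 0, 0, 0, 9.5, 2.2, 0.2], [0, 0, 0, 0.1, 10.7, 2.5, 0.2]]}}

```text
time: 11.5
position: [537.2, -99.2, 147.2]
tool_rot: [0.643, -0.426, 0.352, -0.531]
wrist_force: [0.1, -0.0, -2.5]
gripper_width: 39.3
```

Run:
```python
from place import *
print(cur()[2]['q'].round(2),cur()[2]['wrist_force'])
for off in(50,15,5,0,-5): rel(*place(off))
```

```text
[ 0.54  0.24 -0.39  2.17 -0.13  0.38 -1.1 ] [ 0.11834866 -0.00393351 -2.45796883]
target [534.4 -98.9 152.2] -> turn [-0.01  0.05 -0.02] shift cm [-0.09 -0.57 -0.06] |0.1deg 0.6cm|
target [555.2 -94.9 124.3] -> turn [-0.01  0.05 -0.02] shift cm [-0.09  2.82  0.81] |0.1deg 2.9cm|
target [561.1 -93.8 116.4] -> turn [-0.01  0.05 -0.02] shift cm [-0.08  3.79  1.06] |0.1deg 3.9cm|
target [564.1 -93.2 112.4] -> turn [-0.01  0.05 -0.02] shift cm [-0.08  4.28  1.18] |0.1deg 4.4cm|
target [567.  -92.6 108.4] -> turn [-0.01  0.05 -0.02] shift cm [-0.08  4.76  1.3 ] |0.1deg 4.9cm|
```

Request:
{"fn": "play_rows", "kwargs": {"steps": [[0, 0, 0, 0, 1.2, 0.35, 0.2], [0, 0, 0, 0, 2.4, 0.7, 0.2], [0, 0, 0, 0, 3.2, 0.9, 0.2], [0, 0, 0, 0, 3.7, 1.0, 0.2], [0, 0, 0, 0, 3.7, 1.0, 0.2]]}}

```text
time: 12.12
position: [560.0, -95.6, 117.5]
tool_rot: [0.643, -0.426, 0.352, -0.531]
wrist_force: [-0.1, 0.4, -2.4]
gripper_width: 39.9
```

Request:
{"fn": "play_rows", "kwargs": {"steps": [[0, 0, 0, 0, 0.2, 0.05, 0.2], [0, 0, 0, 0, 0.4, 0.1, 0.2], [0, 0, 0, 0, 0.4, 0.1, 0.2]]}}

```text
time: 12.5
position: [562.5, -95.3, 114.4]
tool_rot: [0.643, -0.426, 0.351, -0.531]
wrist_force: [0.3, -0.2, -2.8]
gripper_width: 39.5
```

Run:
```python
from place import *
print(cur()[2]['q'].round(2),cur()[2]['wrist_force'])
for off in(0,-5): rel(*place(off))
```

```text
[ 0.47  0.32 -0.35  2.15 -0.07  0.31 -1.16] [ 0.27856585 -0.18389452 -2.84929917]
target [564.1 -93.2 112.4] -> turn [-0.06 -0.    0.06] shift cm [-0.18  0.26  0.1 ] |0.1deg 0.3cm|
target [567.  -92.6 108.4] -> turn [-0.06 -0.    0.06] shift cm [-0.18  0.74  0.22] |0.1deg 0.8cm|
```

Force still shows only the box's weight (−2.8 N). I go down in about 1 mm steps until it changes.

Request:
{"fn": "play_rows", "kwargs": {"steps": [[0, 0, 0, 0, 0.1, 0.03, 0.2], [0, 0, 0, 0, 0.2, 0.05, 0.2], [0, 0, 0, 0, 0.2, 0.05, 0.2]]}}

```text
time: 12.88
position: [563.7, -95.0, 112.7]
tool_rot: [0.643, -0.426, 0.351, -0.531]
wrist_force: [0.2, 0.5, -2.4]
gripper_width: 40.1
```

Request:
{"fn": "play_rows", "kwargs": {"steps": [[0, 0, 0, 0, 0.1, 0.03, 0.2], [0, 0, 0, 0, 0.1, 0.03, 0.2]]}}

```text
time: 13.12
position: [564.4, -95.0, 111.9]
tool_rot: [0.643, -0.426, 0.351, -0.531]
wrist_force: [0.4, 0.5, -1.7]
gripper_width: 39.8
```

Request:
{"fn": "play_rows", "kwargs": {"steps": [[0, 0, 0, 0, 0.1, 0.03, 0.2], [0, 0, 0, 0, 0.1, 0.03, 0.2]]}}

```text
time: 13.38
position: [565.1, -94.9, 111.5]
tool_rot: [0.643, -0.426, 0.351, -0.531]
wrist_force: [-3.9, -0.4, 2.7]
gripper_width: 40.0
```

Request:
{"fn": "play_rows", "kwargs": {"steps": [[0, 0, 0, 0, 0.05, 0.02, 0.2], [0, 0, 0, 0, 0.05, 0.02, 0.2]]}}

```text
time: 13.62
position: [565.6, -94.9, 111.5]
tool_rot: [0.643, -0.426, 0.351, -0.532]
wrist_force: [-5.3, -0.6, 7.1]
gripper_width: 39.8
```

```bash
python3 look.py m scene top; python3 boxchk.py m 0;python3 binang.py m | grep 0.65;python3 - <<'E'
from h import *
for n,x,y in(('scene',270,140),('top',310,170)):
    d=load('m',n);f=d['frame']
    cv2.imwrite(f'pics/m2_{n}.png',cv2.resize(f[y-60:y+60,x-75:x+75],None,fx=5,fy=5,interpolation=cv2.INTER_CUBIC))
E
```

```text
{'time': 13.725, 'q': [0.458, 0.328, -0.344, 2.146, -0.069, 0.305, -1.168], 'position': [565.536, -94.959, 111.503], 'tool_rot': [0.643, -0.426, 0.351, -0.532], 'wrist_force': [-5.228, -0.02, 7.551], 'gripper_width': 39.475}
scene 53
  z 12 xmax 28.7 xmed 25.0 y [15.6 17.1] 5
  z 24 xmax 33.4 xmed 26.1 y [14.4 17.4] 10
  z 36 xmax 40.0 xmed 32.2 y [14.  17.8] 11
  z 48 xmax 44.7 xmed 39.7 y [14.5 17.2] 9
  z 60 xmax 51.3 xmed 43.0 y [15.4 17.7] 11
  z 72 xmax 57.6 xmed 50.9 y [16.  17.8] 5
top 14
scene 0.65 0 128 
top 0.65 16 100
```

View pics/m2_scene.png

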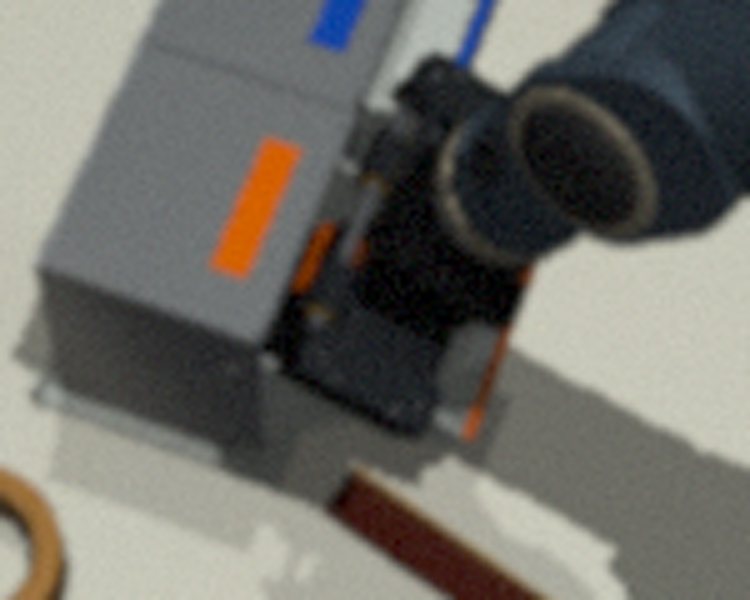

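View pics/m2_top.png

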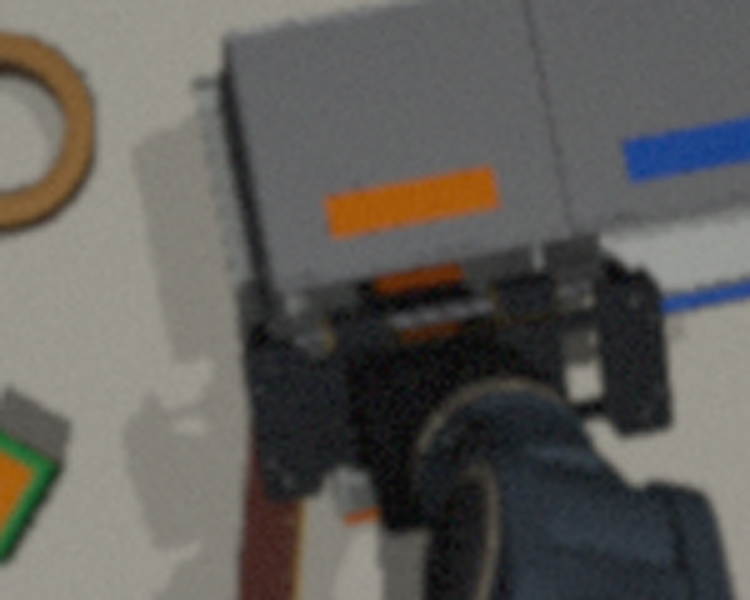

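Both views show the box gripped deep in the bin. Contact came at the expected depth, with about 10 N along the bin's own axis, so the box is on the floor. Releasing.

Request:
{"fn": "play_rows", "kwargs": {"steps": [[0, 0, 0, 0, -0.05, -0.01, 0.2], [0, 0, 0, 0, -0.05, -0.01, 0.5], [0, 0, 0, 0, -0.05, -0.01, 0.65], [0, 0, 0, 0, -0.05, -0.01, 0.65]]}}

```text
time: 14.22
position: [565.4, -94.7, 111.2]
tool_rot: [0.643, -0.426, 0.351, -0.531]
wrist_force: [-0.5, -0.8, -0.0]
gripper_width: 53.7
```

Request:
{"fn": "play_rows", "kwargs": {"steps": [[0, 0, 0, 0, -1, -0.25, 0.65], [0, 0, 0, 0, -3, -0.75, 0.65], [0, 0, 0, 0, -6, -1.6, 0.65], [0, 0, 0, 0, -10, -2.7, 0.65], [0, 0, 0, 0, -14, -3.7, 0.65]]}}

```text
time: 14.85
position: [476.8, -111.4, 226.7]
tool_rot: [0.643, -0.426, 0.351, -0.531]
wrist_force: [0.5, -1.5, 0.7]
gripper_width: 56.8
```

```bash
python3 look.py n scene top; python3 boxchk.py n 0;python3 binang.py n | grep 0.65;python3 - <<'E'
from h import *
for n,x,y in(('scene',270,140),('top',310,170)):
    d=load('n',n);f=d['frame']
    cv2.imwrite(f'pics/n2_{n}.png',cv2.resize(f[y-60:y+60,x-75:x+75],None,fx=5,fy=5,interpolation=cv2.INTER_CUBIC))
E
```

```text
{'time': 14.95, 'q': [0.7, 0.021, -0.451, 2.177, -0.279, 0.591, -0.927], 'position': [477.834, -112.854, 229.306], 'tool_rot': [0.642, -0.425, 0.349, -0.534], 'wrist_force': [-0.079, -1.063, -0.282], 'gripper_width': 56.334}
scene 103
  z 12 xmax 27.1 xmed 19.7 y [13.8 15.7] 6
  z 24 xmax 31.0 xmed 18.4 y [14.2 16.6] 14
  z 36 xmax 38.3 xmed 25.9 y [14.5 17.5] 22
  z 48 xmax 42.6 xmed 27.6 y [14.  16.9] 21
  z 60 xmax 48.4 xmed 28.5 y [14.6 17.6] 32
  z 72 xmax 52.3 xmed 42.3 y [15.2 16.8] 8
top 17
scene 0.65 335 975 fit angle 0.656 offset 4.7 ymed 14.2 bzmax 148.0
top 0.65 717 1420 fit angle 0.647 offset 3.4 ymed 14.1 bzmax 148.0
```

View pics/n2_scene.png

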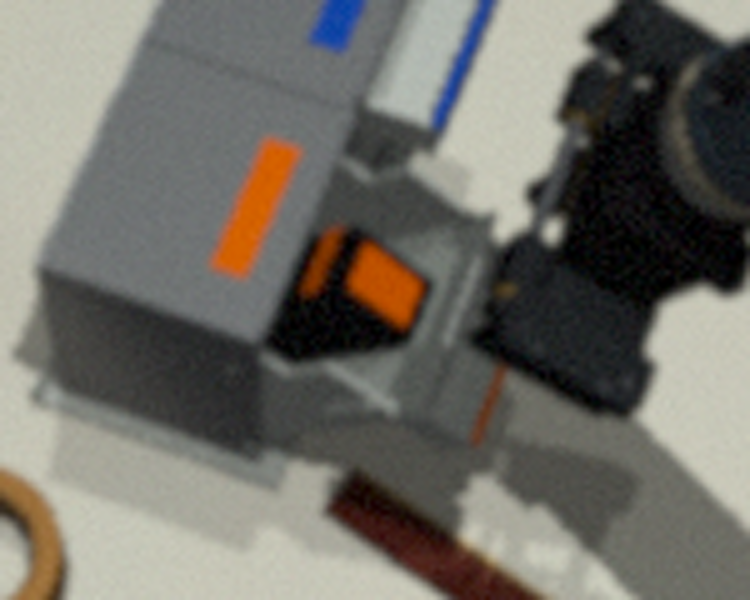

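View pics/n2_top.png

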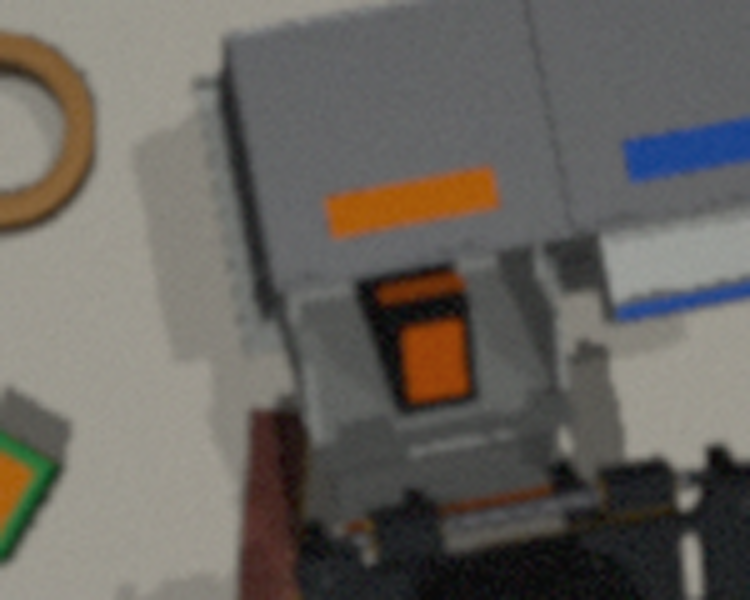

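```bash
python3 - <<'E'
from place import *
from h import *
for n in('scene','top'):
    d=load('n',n);P=cloud(d);B=binR(TH)
    m,cs=blobs(d,(8,180,100),(20,255,255),30)
    for c in cs:
        mm=np.zeros(m.shape,np.uint8);cv2.drawContours(mm,[c],-1,1,-1);q=np.nanmedian(P[mm>0],0)
        print(n,cv2.boundingRect(c),'bin',B.inv().apply(q-binpt([0,0,0],TH)).round(1))
E
python3 - <<'E'
from rel import *
rows([(.65,.28,(-24,200)),(.65,.28,(-24,160)),(.65,.28,(-24,125))])
E
```

```text
scene (241, 210, 16, 18) bin [  3.  222.2 121.2]
scene (265, 129, 15, 16) bin [ 33.5  -4.1 124. ]
scene (238, 108, 16, 27) bin [117.2  -1.3 112.1]
top (224, 200, 17, 18) bin [  3.8 224.6 121.2]
top (316, 174, 12, 16) bin [ 34.7  -1.7 125.8]
top (301, 144, 33, 13) bin [1.173e+02 1.000e-01 1.130e+02]
0.65 target [ 450.4 -115.1  166.7] -> turn [-7.22 -0.06  0.4 ] shift cm [-0.33  4.67 -4.99] |7.2deg 6.8cm|
0.65 target [ 474.1 -110.5  134.8] -> turn [-7.22 -0.06  0.4 ] shift cm [-0.36  8.55 -4.02] |7.2deg 9.5cm|
0.65 target [ 494.9 -106.5  107. ] -> turn [-7.22 -0.06  0.4 ] shift cm [-0.38 11.95 -3.18] |7.2deg 12.4cm|
```

The box's top label is at bin z≈125 (4 + 120) and x≈34, so it stands on the floor flush against the front panel. Next: shut fingers into the lip.

Request:
{"fn": "play_rows", "kwargs": {"steps": [[-2, 0, 0, -0.1, 0, -2.5, 0], [-5, 0, 0.2, -0.2, 0, -5, 0], [-7.2, 0, 0.4, -0.3, 2, -5.2, 0], [-7.2, 0, 0.4, -0.3, 4.6, -5, 0], [-7.2, 0, 0.4, -0.3, 4.6, -5, 0]]}}

```text
time: 15.58
position: [447.8, -112.7, 160.9]
tool_rot: [0.616, -0.465, 0.388, -0.503]
wrist_force: [-0.6, -0.1, 0.5]
gripper_width: 14.2
```

```bash
python3 look.py o scene top
python3 - <<'E'
from rel import *
from h import *
print(cur()[2]['q'].round(2))
rows([(.65,.28,(-24,160)),(.65,.28,(-24,125))])
for n,x,y in(('scene',290,140),('top',310,190)):
    d=load('o',n);f=d['frame']
    cv2.imwrite(f'pics/o2_{n}.png',cv2.resize(f[y-60:y+60,x-75:x+75],None,fx=5,fy=5,interpolation=cv2.INTER_CUBIC))
E
```

```text
{'time': 15.675, 'q': [0.666, 0.118, -0.455, 2.224, -0.117, 0.566, -1.069], 'position': [448.842, -113.516, 162.935], 'tool_rot': [0.616, -0.465, 0.387, -0.505], 'wrist_force': [-0.146, 0.348, -0.403], 'gripper_width': 6.643}
[ 0.67  0.12 -0.46  2.22 -0.12  0.57 -1.07]
0.65 target [ 474.1 -110.5  134.8] -> turn [ 0.42  0.02 -0.43] shift cm [0.21 3.39 1.69] |0.6deg 3.8cm|
0.65 target [ 494.9 -106.5  107. ] -> turn [ 0.42  0.02 -0.43] shift cm [0.23 6.64 2.98] |0.6deg 7.3cm|
```

View pics/o2_scene.png

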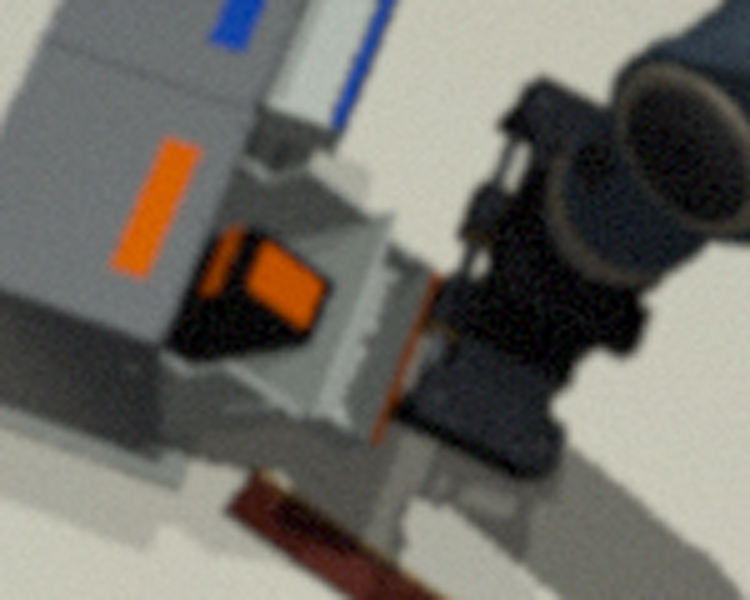

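The fingers are just in front of the orange card (crop 430,330), above the lip. Going in along the bin axis.

Request:
{"fn": "play_rows", "kwargs": {"steps": [[0.4, 0, -0.4, 0.2, 0.6, 0.7, 0], [0.4, 0, -0.4, 0.2, 2, 1.2, 0], [0.4, 0, -0.4, 0.2, 3.4, 1.7, 0], [0.4, 0, -0.4, 0.2, 3.4, 1.7, 0]]}}

```text
time: 16.18
position: [475.2, -110.0, 134.3]
tool_rot: [0.616, -0.464, 0.383, -0.508]
wrist_force: [-0.1, 0.4, -0.1]
gripper_width: 0.0
```

Run:
```python
from rel import *
print(cur()[2]['q'].round(2))
rows([(.65,.28,(-24,160)),(.65,.28,(-24,125))])
```

```text
[ 0.61  0.2  -0.44  2.21 -0.04  0.48 -1.16]
0.65 target [ 474.1 -110.5  134.8] -> turn [-0.02  0.06 -0.06] shift cm [ 0.03 -0.08 -0.09] |0.1deg 0.1cm|
0.65 target [ 494.9 -106.5  107. ] -> turn [-0.02  0.06 -0.06] shift cm [0.03 3.18 1.17] |0.1deg 3.4cm|
```

Request:
{"fn": "play_rows", "kwargs": {"steps": [[0, 0, 0, 0, 1, 0.3, 0], [0, 0, 0, 0, 2, 0.7, 0], [0, 0, 0, 0, 3.1, 1.1, 0], [0, 0, 0, 0, 3.1, 1.1, 0]]}}

```text
time: 16.68
position: [494.2, -106.7, 108.0]
tool_rot: [0.616, -0.464, 0.383, -0.509]
wrist_force: [-0.3, 0.0, 0.3]
gripper_width: 0.4
```

Run:
```python
from rel import *
print(cur()[2]['q'].round(2))
rows([(.65,.28,(-24,125)),(.62,.28,(-21,125)),(.58,.27,(-20,125)),(.54,.26,(-20,125)),(.5,.25,(-20,125)),(.46,.24,(-20,125))])
```

```text
[ 0.55  0.27 -0.41  2.21  0.02  0.42 -1.23]
0.65 target [ 494.9 -106.5  107. ] -> turn [-0.07  0.04 -0.01] shift cm [-0.01  0.12  0.04] |0.1deg 0.1cm|
0.62 target [ 499.9 -105.5  111.5] -> turn [-0.07  0.04 -0.01] shift cm [-0.01 -0.18  0.65] |0.1deg 0.7cm|
0.58 target [ 504.3 -104.7  115.6] -> turn [-0.64  0.04 -0.01] shift cm [-0.   -0.44  1.2 ] |0.6deg 1.3cm|
0.54 target [ 508.  -104.   118.9] -> turn [-1.21  0.04 -0.01] shift cm [-0.   -0.66  1.65] |1.2deg 1.8cm|
0.5 target [ 511.9 -103.2  122.1] -> turn [-1.79  0.04 -0.01] shift cm [-0.   -0.85  2.12] |1.8deg 2.3cm|
0.46 target [ 515.9 -102.5  125.1] -> turn [-2.36  0.04 -0.01] shift cm [-0.   -1.03  2.6 ] |2.4deg 2.8cm|
```

Request:
{"fn": "play_rows", "kwargs": {"steps": [[0, 0, 0, 0, -0.2, 0.6, 0], [-0.6, 0, 0, 0, -0.4, 1.2, 0], [-1.2, 0, 0, 0, -0.65, 1.65, 0], [-1.8, 0, 0, 0, -0.85, 2.1, 0], [-2.4, 0, 0, 0, -1.05, 2.6, 0]]}}

```text
time: 17.3
position: [516.2, -103.0, 126.7]
tool_rot: [0.606, -0.476, 0.393, -0.501]
wrist_force: [0.4, 0.3, -0.9]
gripper_width: 0.3
```

```bash
python3 look.py p scene;  python3 - <<'E'
from rel import *
from h import *
rows([(.42,.22,(-20,125)),(.38,.2,(-20,125)),(.34,.18,(-19,125)),(.3,.15,(-18,125)),(.26,.12,(-17,125))])
for n,x,y in(('scene',270,130),):
    d=load('p',n);f=d['frame']
    cv2.imwrite(f'pics/p2_{n}.png',cv2.resize(f[y-60:y+60,x-75:x+75],None,fx=5,fy=5,interpolation=cv2.INTER_CUBIC))
E
```

```text
{'time': 17.35, 'q': [0.498, 0.279, -0.387, 2.121, 0.057, 0.532, -1.29], 'position': [517.624, -102.746, 127.373], 'tool_rot': [0.607, -0.476, 0.392, -0.502], 'wrist_force': [1.906, -0.416, 1.203], 'gripper_width': 0.734}
0.42 target [ 520.  -101.7  128. ] -> turn [-1.27  0.04  0.09] shift cm [-0.06  0.    0.26] |1.3deg 0.3cm|
0.38 target [ 524.2 -100.9  130.7] -> turn [-2.41  0.04  0.09] shift cm [-0.06 -0.16  0.74] |2.4deg 0.8cm|
0.34 target [529.5 -99.8 133.5] -> turn [-3.56  0.04  0.09] shift cm [-0.06 -0.3   1.33] |3.6deg 1.4cm|
0.3 target [534.8 -98.8 136.1] -> turn [-5.28  0.04  0.1 ] shift cm [-0.06 -0.42  1.92] |5.3deg 2.0cm|
0.26 target [540.3 -97.8 138.4] -> turn [-7.    0.03  0.1 ] shift cm [-0.06 -0.52  2.52] |7.0deg 2.6cm|
```

View pics/p2_scene.png

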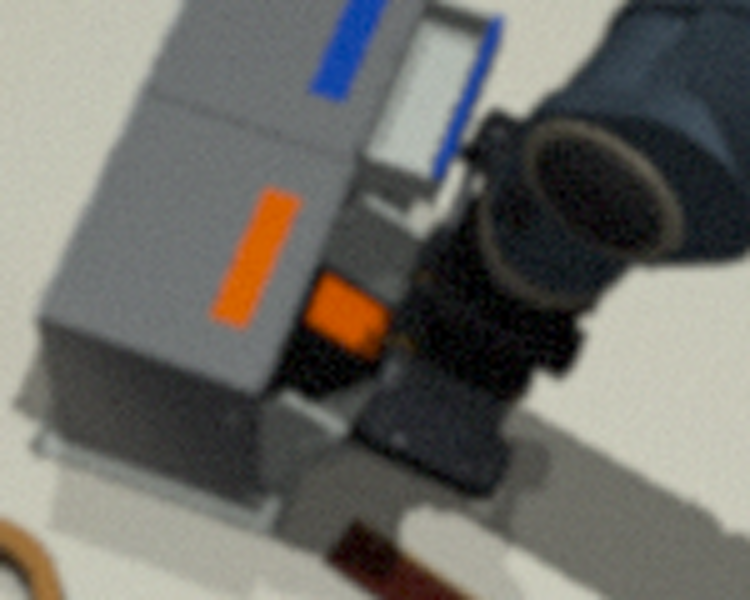

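The bin follows with the box standing in it (label at crop 345,315). The blue lip is clear.

Request:
{"fn": "play_rows", "kwargs": {"steps": [[-1.2, 0, 0, 0, 0, 0.3, 0], [-2.4, 0, 0, 0, -0.15, 0.75, 0], [-3.6, 0, 0, 0, -0.3, 1.3, 0], [-5.3, 0, 0, 0, -0.4, 1.9, 0], [-7, 0, 0, 0, -0.5, 2.5, 0]]}}

```text
time: 17.98
position: [539.5, -98.4, 137.5]
tool_rot: [0.576, -0.512, 0.423, -0.476]
wrist_force: [0.8, -0.0, 1.0]
gripper_width: 0.4
```

```bash
python3 look.py r scene
python3 - <<'E'
from rel import *
from h import *
rows([(.24,.11,(-17,125)),(.21,.09,(-16,125)),(.18,.07,(-15,125)),(.15,.05,(-14,125)),(.12,.03,(-12,125)),(0,0,(-9.5,125))])
for n,x,y in(('scene',270,130),):
    d=load('r',n);f=d['frame']
    cv2.imwrite(f'pics/r2_{n}.png',cv2.resize(f[y-60:y+60,x-75:x+75],None,fx=5,fy=5,interpolation=cv2.INTER_CUBIC))
E
```

```text
{'time': 18.025, 'q': [0.41, 0.333, -0.35, 1.985, 0.122, 0.729, -1.382], 'position': [541.649, -97.829, 138.27], 'tool_rot': [0.577, -0.512, 0.422, -0.477], 'wrist_force': [1.776, 0.601, 2.315], 'gripper_width': 0.47}
0.24 target [542.6 -97.3 139.4] -> turn [-0.6   0.06  0.08] shift cm [-0.03 -0.1   0.12] |0.6deg 0.2cm|
0.21 target [547.  -96.5 140.9] -> turn [-1.75  0.06  0.08] shift cm [-0.03 -0.2   0.58] |1.8deg 0.6cm|
0.18 target [551.5 -95.6 142.3] -> turn [-2.89  0.06  0.08] shift cm [-0.03 -0.28  1.05] |2.9deg 1.1cm|
0.15 target [556.1 -94.7 143.5] -> turn [-4.04  0.06  0.09] shift cm [-0.03 -0.34  1.53] |4.0deg 1.6cm|
0.12 target [561.6 -93.7 144.7] -> turn [-5.19  0.06  0.09] shift cm [-0.03 -0.39  2.1 ] |5.2deg 2.1cm|
0 target [578.7 -90.4 147. ] -> turn [-6.91  0.06  0.09] shift cm [-0.03 -0.41  3.85] |6.9deg 3.9cm|
```

View pics/r2_scene.png

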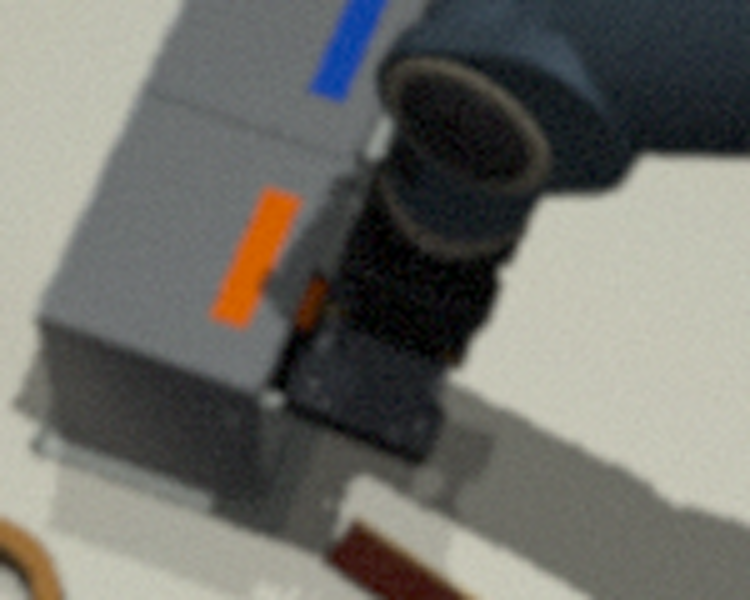

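Request:
{"fn": "play_rows", "kwargs": {"steps": [[-0.6, 0, 0, 0, -0.2, 0.2, 0], [-1.8, 0, 0, 0, -0.35, 0.6, 0], [-2.9, 0, 0, 0, -0.45, 1.05, 0], [-4, 0, 0, 0, -0.5, 1.5, 0], [-5.2, 0, 0, 0, -0.55, 2.0, 0]]}}

```text
time: 18.65
position: [557.4, -95.0, 144.8]
tool_rot: [0.552, -0.538, 0.444, -0.456]
wrist_force: [-0.4, 0.6, -0.0]
gripper_width: 0.5
```

Run:
```python
from rel import *
print(cur()[2]['wrist_force'])
rows([(.12,.03,(-12,126)),(.09,.02,(-10,126)),(0,0,(-9.5,126))])
```

```text
[-0.42603703  0.56318196 -0.01096071]
0.12 target [561.5 -93.7 145.7] -> turn [ 0.25 -0.01  0.06] shift cm [-0.05 -0.07  0.43] |0.3deg 0.4cm|
0.09 target [567.1 -92.6 146.6] -> turn [-0.32 -0.01  0.06] shift cm [-0.05 -0.15  1.  ] |0.3deg 1.0cm|
0 target [578.7 -90.4 148. ] -> turn [-1.47 -0.01  0.06] shift cm [-0.05 -0.26  2.18] |1.5deg 2.2cm|
```

Slow, firm push now, about 4 mm per row, watching the force.

Request:
{"fn": "play_rows", "kwargs": {"steps": [[0, 0, 0, 0, -0.1, 0.4, 0], [-0.3, 0, 0, 0, -0.15, 0.8, 0], [-0.5, 0, 0, 0, -0.2, 1.1, 0]]}}

```text
time: 19.02
position: [563.2, -93.7, 146.0]
tool_rot: [0.547, -0.543, 0.449, -0.452]
wrist_force: [-11.9, -1.4, 5.5]
gripper_width: 0.7
```

Request:
{"fn": "play_rows", "kwargs": {"steps": [[-0.2, 0, 0, 0, 0, 0.25, 0], [-0.4, 0, 0, 0, 0, 0.5, 0]]}}

```text
time: 19.27
position: [572.2, -92.0, 147.0]
tool_rot: [0.548, -0.543, 0.448, -0.453]
wrist_force: [0.2, -0.1, -0.0]
gripper_width: 0.3
```

Request:
{"fn": "play_rows", "kwargs": {"steps": [[-0.2, 0, 0, 0, 0, 0.2, 0], [-0.4, 0, 0, 0, 0, 0.4, 0]]}}

```text
time: 19.52
position: [572.9, -91.9, 147.1]
tool_rot: [-0.543, 0.547, -0.452, 0.449]
wrist_force: [-15.3, -2.2, 11.5]
gripper_width: 0.6
```

Request:
{"fn": "play_rows", "kwargs": {"steps": [[0, 0, 0, 0, 0, 0.2, 0], [0, 0, 0, 0, 0, 0.3, 0]]}}

```text
time: 19.77
position: [572.8, -92.0, 147.1]
tool_rot: [-0.542, 0.548, -0.453, 0.448]
wrist_force: [-21.7, -2.2, 16.0]
gripper_width: 0.3
```

```bash
python3 look.py s scene top
python3 - <<'E'
from rel import *
from h import *
print(cur()[2]['wrist_force'])
rows([(0,0,(-9.5,126))])
for n,x,y in(('scene',250,110),('top',330,150)):
    d=load('s',n);f=d['frame']
    cv2.imwrite(f'pics/s2_{n}.png',cv2.resize(f[y-60:y+60,x-75:x+75],None,fx=5,fy=5,interpolation=cv2.INTER_CUBIC))
E
```

```text
{'time': 19.875, 'q': [0.334, 0.419, -0.325, 1.822, 0.165, 0.939, -1.446], 'position': [572.776, -91.962, 147.056], 'tool_rot': [-0.542, 0.548, -0.453, 0.448], 'wrist_force': [-20.887, -1.909, 14.291], 'gripper_width': 0.818}
[-20.88701791  -1.90900069  14.29133397]
0 target [578.7 -90.4 148. ] -> turn [ 0.67 -0.08  0.01] shift cm [-0.04 -0.1   0.61] |0.7deg 0.6cm|
```

View pics/s2_scene.png

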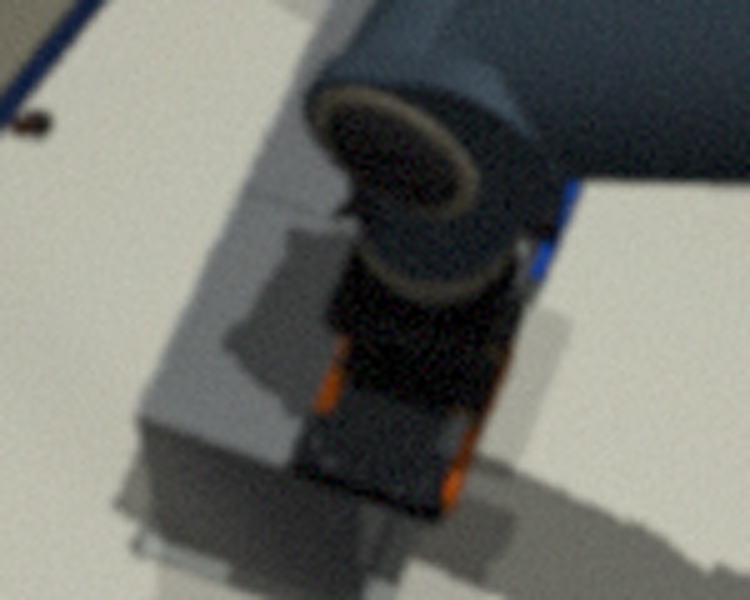

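It is solid under 21 N, and the card's edge (crop 455,500 to 505,350) is where it was at the start. Backing off and lifting out.

Request:
{"fn": "play_rows", "kwargs": {"steps": [[0, 0, 0, 0, 0, -0.8, 0], [0, 0, 0, 0, -0.3, -1.2, 0], [0, 0, 0, 0, -2, -1.2, 0], [0, 0, 0, 0, -4.5, -1.2, 0], [0, 0, 0, 0, -9, -1.2, 0]]}}

```text
time: 20.5
position: [567.7, -92.6, 238.2]
tool_rot: [0.546, -0.544, 0.449, -0.451]
wrist_force: [0.6, 0.5, -0.0]
gripper_width: 0.3
```

Request:
{"fn": "play_rows", "kwargs": {"steps": [[0, 0, 0, 0, -3, -2, 0], [0, 0, 0, 0, -6, -7, 0], [0, 0, 0, 0, -8, -12, 0], [0, 0, 0, 0, -8, -12, 0]]}}

```text
time: 21.0
position: [448.7, -116.5, 320.2]
tool_rot: [0.546, -0.543, 0.447, -0.455]
wrist_force: [0.7, -0.7, 0.5]
gripper_width: 0.8
```

```bash
python3 look.py t scene top
python3 - <<'E'
from h import *; from rel import H,Rh
for tag in 'at':
  for n in('scene','top'):
    d=load(tag,n)
    P=cloud(d);q=Rh.inv().apply(P.reshape(-1,3)-H).reshape(P.shape)
    for nm,y0 in(('orange',0),('blue',-141.5)):
        k=(abs(q[...,1]-y0)<45)&(q[...,2]>148)&(q[...,2]<166)&(q[...,0]<-80)&(q[...,0]>-200)
        print(tag,n,nm,k.sum(),q[k][:,[0,2]].mean(0).round(1) if k.sum() else '', np.median(P[k],0).round(1) if k.sum() else '')
    m,cs=blobs(d,(8,180,90),(20,255,255),20)
    print(tag,n,'orange blobs',[cv2.boundingRect(c) for c in cs])
    m,cs=blobs(d,(105,170,90),(125,255,255),20)
    print('blue',[cv2.boundingRect(c) for c in cs])
for n,x,y in(('scene',250,110),('top',330,150)):
    f=load('t',n)['frame']
    cv2.imwrite(f'pics/t2_{n}.png',cv2.resize(f[y-60:y+60,x-75:x+75],None,fx=5,fy=5,interpolation=cv2.INTER_CUBIC))
E
```

```text
{'time': 21.1, 'q': [0.481, 0.056, -0.334, 1.863, 0.019, 1.217, -1.24], 'position': [450.366, -115.307, 318.104], 'tool_rot': [0.547, -0.544, 0.448, -0.453], 'wrist_force': [-0.084, 0.186, 0.619], 'gripper_width': 0.386}
a scene orange 98 [-98.3 157.1] [545.2 -95.4 163.7]
a scene blue 86 [-99.1 157.1] [ 571.2 -234.9  163.7]
a scene orange blobs [(230, 254, 21, 18), (241, 210, 16, 18), (264, 117, 13, 34), (238, 109, 16, 26)]
blue [(192, 299, 20, 19), (258, 66, 15, 23)]
a top orange 120 [-99.3 158. ] [543.9 -96.4 164.5]
a top blue 120 [-99.  157.8] [ 571.3 -237.   164.5]
a top orange blobs [(184, 216, 12, 18), (225, 200, 16, 18), (301, 175, 42, 9), (301, 144, 33, 13)]
blue [(127, 208, 12, 17), (360, 133, 33, 12)]
t scene orange 97 [-98.4 157.4] [545.4 -94.3 164.2]
t scene blue 85 [-99.1 157.8] [ 571.5 -235.1  164.8]
t scene orange blobs [(241, 210, 16, 18), (264, 117, 13, 34), (238, 109, 16, 26)]
blue [(191, 299, 21, 19), (258, 66, 15, 24)]
t top orange 119 [-99.3 157.6] [544.  -97.5 164.3]
t top blue 116 [-99.  157.8] [ 570.7 -235.1  164.3]
t top orange blobs [(224, 200, 17, 18), (301, 144, 33, 13)]
blue [(127, 208, 12, 18), (361, 133, 32, 12)]
```

View pics/t2_scene.png

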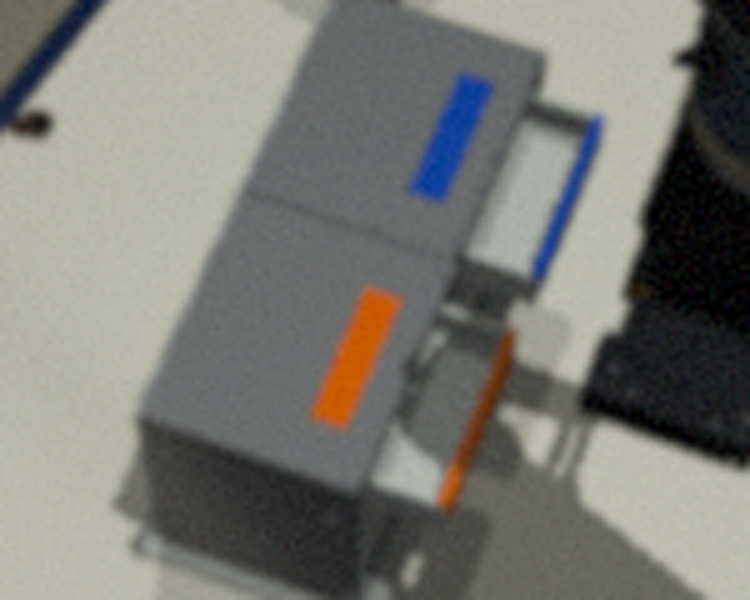

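View pics/t_top.png

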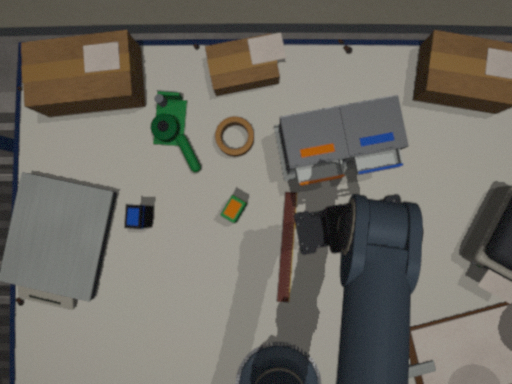

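View pics/t_scene.png

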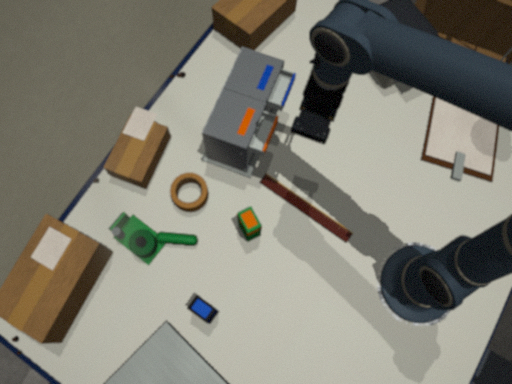

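The orange lip is back at its starting position in both views, within about 0.1 mm in depth. The blue bin and the other objects have not moved, and the robot touches nothing. Handing in.

```bash
python3 -c "
from bench import robot
print(robot.job_done()); print(robot.get_obs()['time'])"
```

```text
the job is handed in; nothing more can be done
None
the job is handed in; nothing more can be done
```

The black box with the orange band is now standing in the orange-labelled bin, and the bin is shut. The job took about 21 s and has been handed in.

- **Tipping:** I pulled the bin out by its lip to its stop. A fit to the bin's front panel in both views gave about 0.648 rad.
- **Placing:** I lowered the box along the bin's own axis until the wrist force showed contact with the floor, about 10 N, and only then let go. Afterwards the box's top label was 124–126 mm up the bin, as expected for a 120 mm box on its floor. The box was resting against the front panel.
- **Closing:** I pushed the bin in slowly, with about 12 N measured as it went past the catch. It stopped solid under about 26 N. I can't hear the click, so I judge it shut from that force drop and from the lip position.
- **Last checks:** The orange lip is back at its starting position to about 0.1 mm in both views, and the blue bin has not moved. The blue and green boxes show no movement beyond a pixel, and the ruler, tape gun and tape roll look unmoved in the pictures.
- **Disagreements:** The bin's stop came about 6 mm earlier at the fingers than I had calculated, probably because they are thicker than I assumed. The box can't be seen now the bin is shut, so its final stance rests on the check before closing and the pictures during the push.

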